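Screw in the rinse spout and bring the tub under it

ROBOT

A 6-joint arm with a two-finger parallel gripper is mounted at the origin on the work surface. World frame = base frame: x ahead of the robot, y to its left, z up, the work surface at z = 0. Lengths are in mm, angles in rad, forces in N, time in s.
With the tool pointing down it reaches from about 275 to 1000 mm from the base axis. Payload 8.4 kg.
Tool frame: the origin (TCP) lies on the centre line of the jaws, within the pads' length; the fingertips stand 22 mm ahead of it and the grasp point (between the pads) lies 3 mm ahead of it; z points along the fingers, x is the direction in which the jaws open and shut, and the axes are right-handed (so a half turn about z gives the same grasp; the last joint's range is limited). The gripper opens to 85 mm and grips with 20 to 120 N. Pads are 22 mm wide; open, the fingers measure 114 mm over their backs; the gripper's body (76 mm by 85 mm) begins 54 mm behind the grasp point. The pads swing forward as they close: fully open they stand 13 mm farther back than shut.
Start: joints at [-1.151, 0.353, 1.633, -0, 1.155, -0.002], TCP at [255.876, -570.224, 253.281] pointing down, gripper open.
Joint ranges: [-2.63, 2.63], [-0.92, 2.1], [0.06, 2.66], [-1.3, 4.44], [0, 2.69], [-3.02, 3.02]. Speed limits (rad/s): [2.22, 2.22, 2.79, 3.14, 3.14, 3.14].

INTERFACE

Orientations are given as [roll, pitch, yaw] about the fixed x, y, z axes, in that order (R = Rz(yaw) Ry(pitch) Rx(roll)).
In Python, from rig import status, viewer, job gives the robot as it stands.
- The arm moves only by the tool send_rows, never from a script. Its argument "plan" is a list of rows, each a list of 3 entries, a list of its own where there are three numbers: the shift along the tool's x, y, z in m, then the turn, a rotation vector about the tool's x, y, z in rad, then the opening, from -1 (shut) to 1 (fully open). In form: [[[x, y, z], [rx, ry, rz], jaw], ...]. A call has exactly 5 rows; each row is the pose to reach, as a shift and turn from the pose measured when the call began, along the tool's axes at that moment; what a row does not reach only later rows make up. A row lasts 1/12 s, in which the tool goes at most 41.7 mm and 7.16 degrees, less where a joint would pass 70% of its speed; a pose out of reach is approached as far as the arm can. A call with a gripper value outside its range is refused whole. The fingers move at their own pace and stop on an object; "squeeze" is the grip in N (left out, the last holds). Time passes only in rows, so rows that repeat a pose let the fingers close, or fill a call up. It gives the time, the measured TCP pose, the force and the opening at its end, in the units of the state.
- status.sense(): the state, without advancing time (a new reading comes with each control period).
- viewer.grab_frame(name): name is "scene" or "top" or "wrist"; returns the picture (480x640x3 uint8, red, green, blue); there is no depth.
- viewer.camera_params(name): a dict with "intrinsics" (3x3 intrinsics, pixels), "xyz" and "orientation" of the camera in the world. Camera axes: x right, y down, z forward; pixel columns grow to the right and rows downward; lengths in mm; the calibration is good to about 2 mm. The wrist camera is an equidistant fisheye: a pixel r from the principal point sees the ray r / f radians off the axis. A picture is of the moment at which its call begins: read the wrist's pose just before it. camera_params takes no time and is no camera call; for the wrist camera it gives the pose at the moment of the call.
- job.sign_off(): hands the job in, once; it reports no verdict.
Trained networks look in the newest picture that a camera, given by its name, has taken for a name from the list of things; names that differ only in an ending like _2 or _b are one class to them, and where a whole thing is asked for, a point or a joint stands for the part that bears it (a point fixed in the world has none). Each returns a list of dicts, best first, with "p" (0 to 1); they miss things now and then, are a little off and sometimes report something else, mostly with a low value. They report only what shows in the picture. A call takes as long as a camera call. They do not tell look-alikes from the thing itself.
- viewer.cut_out(label, camera): "mask" (480x640 bool, what is visible of it) and "extent" ([left, top, width, height] in pixels, round what is visible of it).
The state is a dict: "clock": time; "qpos": joint angles; "qvel": joint speeds; "joint_efforts": joint torques, N m; "eef_pos": TCP position; "tcp_rot": TCP orientation; "contact_force": force on the tool from outside, world axes, zero at the start; "wrist_torque": the same for the moment, N m; "opening": opening from 0.0 (shut) to 1.0 (fully open).
Only numpy, scipy, OpenCV 4.12 (cv2) and the standard library are available. Lean on these libraries where they do the work, as an engineer would, in place of code of your own. Each camera call takes 0.05 s, during which the arm holds its last target.

TASK

On the rinse stand, screw the brass spout clockwise (seen from above) into its clamped coupling until it goes tight, and stop with it pointing squarely across the middle of the railed bay, on the robot's side of the stand; do not force it well past that. Then slide the tub of stones along the bay, without lifting it, until it rests against the end stop under the spout. Leave the other things on the bench where they are.

Things in the scene. Friction and masses are not known exactly. Their poses are not given: they have to be found in the camera images.
- stand: Fixed rinse stand, yaw varies; origin on the table below the coupling's axis. On its -x side (towards the robot) is the bay: two aluminium rails 8 mm thick, 25 mm high, along the stand's y, centred at x = -142 and -38 mm, from y = -252 to +88 mm; the table is its floor. The -y end is open; at the +y end an end stop 35 mm high, inner face at y = +80 mm.
- coupling (a point): Mouth of the clamped upright hexagonal steel coupling, on its axis, 128 mm above the table (42 mm across corners). Below it the grey column and dark clamp jaws: 50 mm in the stand's x, 70 mm in y, top 113 mm up.
- bay_home (a point): Point on the table where the middle of the tub's underside is when the tub is home: x = -90, y = 0 mm in the stand's frame (axes as the stand's).
- spout (a joint): Running turn of the brass spout in its thread, rad; grows clockwise seen from above, from 0.2 to 1.8 at the start to 5.25, where the thread ends and joint seat takes over. Resists about 0.12 N m. Sinks 4 mm a turn. Stays where left. The spout's direction = stand yaw + pi + 5.60 - (spout + seat), anticlockwise seen from above.
- seat (a joint): Further clockwise turn of the spout once the running thread is at its end (spout = 5.25), rad; 0 at first. Resistance jumps to 0.45 N m and rises to about 0.7 N m at the set angle, seat = 0.35, where the spout points along the stand's -x, squarely across the bay. Stays where left. Dead stop at 0.8.
- spout_mid (a point): Point on the axis of the spout's level brass pipe, 70 mm out from the coupling's axis, 165 to 169 mm above the table. Pipe 18 mm in diameter, level from 28 to 98 mm out from that axis; nearer in is a thicker hub (to 17 mm above the pipe's axis). Closed fingers can push the pipe sideways here.
- spout_tip (a point): Lower end of the spout's down-turned lip, 110 mm out from the coupling's axis, about 31 mm below the pipe's axis (about 135 mm above the table).
- tub_center (a point): Centre (32 mm up) of the loose white open tub of stones: 90 mm in its x, 160 mm in its y, 65 mm high, walls 5 mm, mass about 0.4 kg (0.28 to 0.56). It stands in the bay with 5 mm play to each rail, its axes along the stand's, and starts 90 to 170 mm short of home on the stand's -y side. Its -y end wall is free to be pushed.
- nippers: Bystander: hand nippers lying flat, 155 mm long, 15 mm high, black grips; origin near the middle, on the table.
- marble_bar: Bystander: marble bar 50 x 90 x 30 mm; origin at the middle of its underside.
- round_tub: Bystander: round white tub of stones, 94 mm across, 75 mm high; origin at the middle of its underside.
- spare_elbow: Bystander: spare brass elbow lying flat, legs about 65 mm, 32 mm high; origin at its corner, on the table.
- glue_jar: Bystander: jar 70 mm across, 100 mm high; origin at the middle of its underside.
There are look-alikes about, which are no part of the job. Leave any blue or red look-alike of the part that bears tub_center alone.

How it is judged:
By the outcome, as a careful person would: the job done as asked, in the order asked, and still so for the second after the job is handed in, with the robot touching nothing.
It also fails if it takes over 54 s, if anything falls off the work surface, if the arm or the gripper's body presses on something with over 40 N, if the wrist force passes 120 N, or if a joint passes its speed limit or range.

## Working session

There is one attempt and no reset: what is moved stays moved. The work goes in short steps, Python scripts to look and compute and a tool call to move; the robot and the scene stay as the last step left them, time stands still between calls to the robot, and variables do not carry over. Pictures are saved under pics/ and viewed, and the job is handed in when it is done.

Besides the shell and the picture viewer there is one more tool, called after ">>>" in YAML: its name, and indented under it one key for each argument. send_rows: Moves the arm, as the interface text tells. Its arguments: {"type":"object","properties":{"plan":{"type":"array"},"squeeze":{"type":"number"}},"required":["plan"]}

```bash
ls; mkdir -p pics; python3 - <<'E'
from rig import status, viewer, job
import cv2
s=status.sense(); print(s)
for n in ("scene","top"):
    im=viewer.grab_frame(n); cv2.imwrite(f"pics/{n}0.png",im[:,:,::-1]); p=viewer.camera_params(n); print(n,p)
E
```

```text
pics
{'clock': 0.0, 'qpos': array([-1.15141430e+00,  3.53652832e-01,  1.63413536e+00,  1.53082121e-05,
        1.15519498e+00, -2.41476462e-03]), 'qvel': array([ 0.00258411, -0.0020917 , -0.00067649, -0.00030044, -0.00150019,
        0.00107965]), 'joint_efforts': array([ 9.20646089e-04, -6.05241323e+01, -3.42062581e+01,  2.44154307e-04,
        9.43298161e-03, -1.47517045e-05]), 'eef_pos': array([ 255.68978925, -569.81735206,  252.5582105 ]), 'tcp_rot': array([-3.14157530e+00,  1.39047752e-03, -1.14900571e+00]), 'contact_force': array([ 0.21208206, -0.17092948, -0.13507704]), 'wrist_torque': array([0.02881119, 0.03458411, 0.00022497]), 'opening': 0.9969538100201848}
scene {'intrinsics': array([[460.32788158,   0.        , 320.86040466],
       [  0.        , 460.32788158, 237.80417049],
       [  0.        ,   0.        ,   1.        ]]), 'xyz': array([1398.62535494,  402.27296916,  860.28929549]), 'orientation': array([-2.20536213,  0.01595985,  1.97597247])}
top {'intrinsics': array([[459.74560903,   0.        , 320.56518137],
       [  0.        , 459.74560903, 228.74541943],
       [  0.        ,   0.        ,   1.        ]]), 'xyz': array([ 326.77092138,  -18.12347484, 1549.38558021]), 'orientation': array([-3.0262952 ,  0.0176641 , -1.59637679])}
```

View pics/scene0.png

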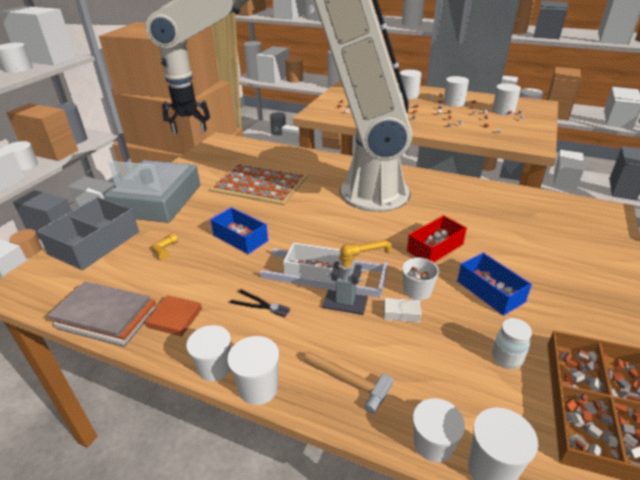

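View pics/top0.png

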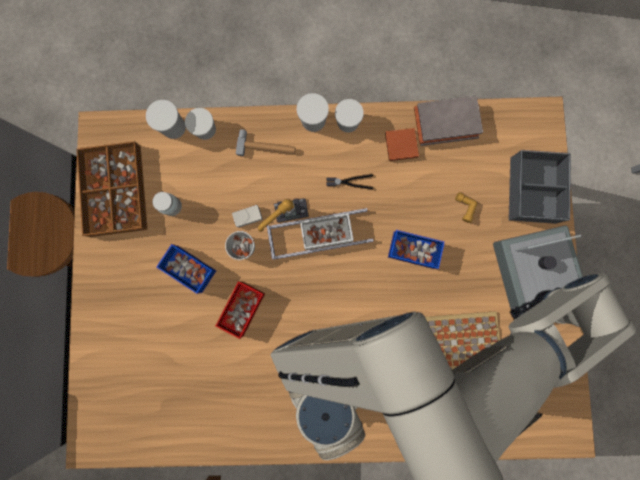

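The scene view shows the white tub in the railed bay at (315,262) and the brass spout at (365,248). In the top view the tub is at (327,232), the spout at (275,215) and the end stop at (272,240). The candidates for the tub are:
- white tub in the bay (327,232)
- blue tub at (417,250)
- blue tub at (186,268)
- red tub at (240,310)
- round white tub at (240,245), a bystander

Only the white one stands between the rails, so that is the one. I'll confirm it in an enlarged crop.

```bash
cat > h.py <<'E'
import numpy as np, cv2
from scipy.spatial.transform import Rotation as R
from rig import status, viewer, job
def cam(n):
    p=viewer.camera_params(n); return p["intrinsics"],p["xyz"],R.from_euler("xyz",p["orientation"]).as_matrix()
def proj(c,P):
    K,t,Rm=c; q=(np.atleast_2d(P)-t)@Rm; q=q@K.T; return q[:,:2]/q[:,2:]
def back(c,uv,z):
    K,t,Rm=c; d=np.c_[np.atleast_2d(uv),np.ones(len(np.atleast_2d(uv)))]@np.linalg.inv(K).T@Rm.T
    return t+d*((z-t[2])/d[:,2:])
E
python3 - <<'E'
from h import *
for n,(x,y,w,h) in {"scene":(230,210,190,130),"top":(220,160,180,130)}.items():
    im=cv2.imread(f"pics/{n}0.png")[y:y+h,x:x+w]; cv2.imwrite(f"pics/{n}0c.png",cv2.resize(im,None,fx=4,fy=4,interpolation=cv2.INTER_CUBIC))
    for l in ("spout","stand","tub_center"):
        for d in viewer.cut_out(l,n)[:4]:
            m=d["mask"]; v,u=np.nonzero(m); print(n,l,round(d["p"],2),d["extent"],u.mean().round(1),v.mean().round(1))
    print(status.sense()["clock"])
for n in("top",):
    c=cam(n); print(back(c,[[291,208]],128),back(c,[[275,215]],167))
E
```

```text
scene spout 0.93 [338.3, 237.9, 54.5, 29.7] 360.6 250.3
scene stand 0.65 [261.1, 238.1, 134.8, 77.1] 341.1 277.4
scene tub_center 0.74 [282.7, 240.5, 56.3, 39.2] 309.9 260.5
scene tub_center 0.71 [405.0, 218.6, 61.8, 42.2] 435.9 238.5
scene tub_center 0.58 [459.3, 254.6, 71.0, 61.6] 493.2 282.6
scene tub_center 0.55 [209.4, 206.0, 59.0, 46.6] 238.7 229.6
0.25
top spout 0.8 [257.3, 201.6, 36.8, 30.1] 277.8 212.4
top spout 0.42 [298.4, 213.9, 54.8, 36.6] 326.2 231.0
top stand 0.79 [257.2, 197.3, 113.1, 65.8] 296.7 222.8
top tub_center 0.81 [156.2, 243.2, 61.9, 49.2] 185.7 268.2
top tub_center 0.64 [299.4, 217.3, 52.0, 34.9] 326.4 231.2
top tub_center 0.63 [218.5, 281.4, 45.6, 55.8] 239.9 309.0
top tub_center 0.42 [258.7, 194.5, 34.4, 34.0] 277.7 212.2
0.4
[[559.9599063  93.6945102 128.       ]] [[533.39225514 139.75547615 167.        ]]
```

View pics/scene0c.png

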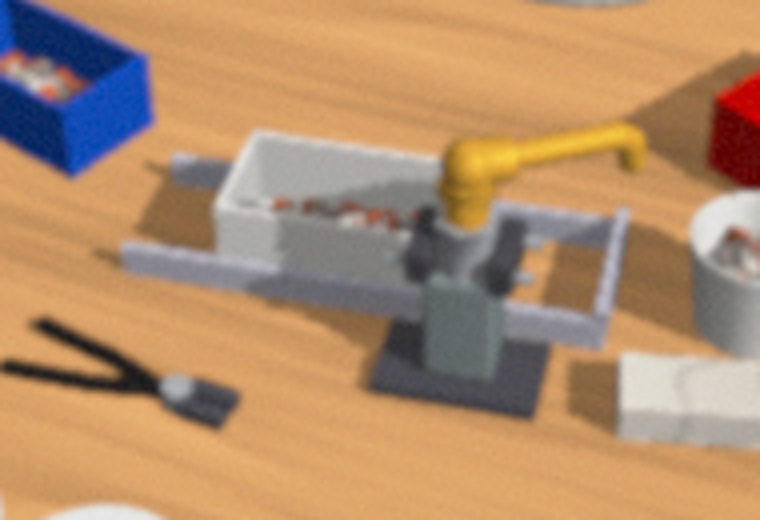

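View pics/top0c.png

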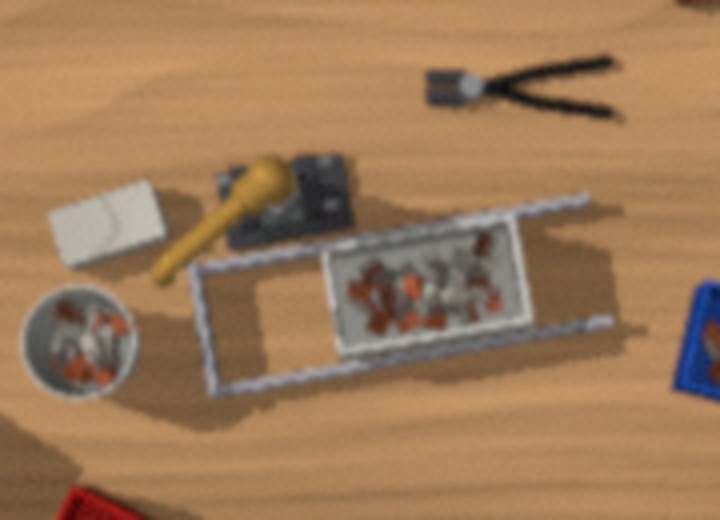

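```bash
cat > fit.py <<'E'
from h import *
from scipy.optimize import least_squares
ct,cs=cam("top"),cam("scene")
def W(p,S):
    S=np.atleast_2d(S).astype(float); c,s=np.cos(p[2]),np.sin(p[2]); return np.c_[p[0]+c*S[:,0]-s*S[:,1],p[1]+s*S[:,0]+c*S[:,1],S[:,2]]
E
python3 - <<'E'
from fit import *
T=[((193,266),(-36,86,35)),((211,391),(-144,86,35)),((588,199),(-38,-252,25)),((610,321),(-142,-252,25))]
S=[((625,211),(-144,84,35)),((604,320),(-36,84,35)),((175,155),(-142,-252,25)),((124,245),(-38,-252,25))]
tu=np.array([t[0] for t in T])/4+[220-.4,160-.4]; su=np.array([t[0] for t in S])/4+[230-.4,210-.4]
tS=np.array([t[1] for t in T]);sS=np.array([t[1] for t in S])
f=lambda p,a=1,b=1:np.r_[(a*(proj(ct,W(p,tS))-tu)).ravel(),(b*(proj(cs,W(p,sS))-su)).ravel()]
for a,b in((1,0),(0,1),(1,1)):
    r=least_squares(f,[560,90,0.1],args=(a,b),x_scale=[100,100,.3]); print(r.x.round(4),r.fun.round(1))
p=r.x
np.save("stand.npy",p)
# overlay
for n,c,(x,y,w,h) in(("scene",cs,(230,210,190,130)),("top",ct,(220,160,180,130))):
    im=cv2.imread(f"pics/{n}0c.png")
    def L(a,b,col):
        q=(proj(c,W(p,[a,b]))-[x-.4,y-.4])*4; cv2.line(im,*[tuple(int(v) for v in k) for k in q],col,1)
    for X in(-146,-138,-42,-34): L((X,-252,25),(X,88,25),(0,0,255))
    L((-146,80,35),(-34,80,35),(255,0,0));L((0,0,0),(0,0,128),(0,255,0));L((-21,0,128),(21,0,128),(0,255,0));L((-25,-35,113),(-25,35,113),(255,255,0))
    cv2.imwrite(f"pics/{n}0d.png",im)
a=cv2.imread("pics/scene0d.png");b=cv2.imread("pics/top0d.png");
cv2.imwrite("pics/both0.png",cv2.resize(np.vstack([a[:, :720],b]),None,fx=.57,fy=.57))
E
```

```text
[5.659505e+02 1.020568e+02 1.463000e-01] [-0.8 -0.4 -0.2  0.4  0.4 -0.   0.6 -0.   0.  -0.  -0.  -0.  -0.  -0.
  0.  -0. ]
[5.692395e+02 1.028379e+02 1.419000e-01] [-0.  -0.  -0.  -0.   0.  -0.   0.  -0.   0.4  0.8 -0.5 -1.  -0.   0.4
  0.1 -0. ]
[5.672306e+02 1.023368e+02 1.444000e-01] [-0.9 -0.8 -0.3 -0.   0.3 -0.2  0.4 -0.3  0.4  0.3 -0.5 -1.6 -0.   0.1
  0.2 -0.3]
```

View pics/both0.png

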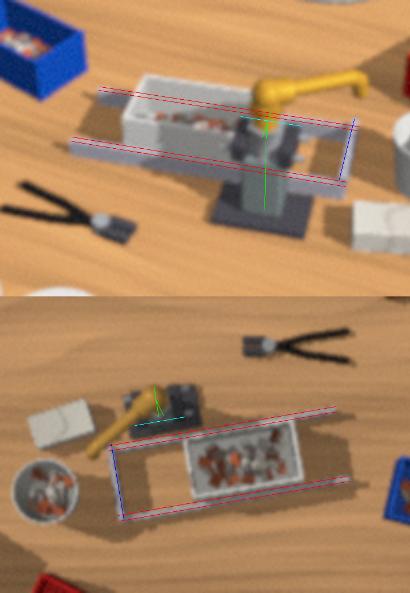

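The fit puts the stand at about (567,102) with yaw 0.144, and the overlay lies on the rails, stop and coupling in both views. The crops confirm the white tub in the bay at top (327,232). Next I'll measure the spout direction and the tub.

```bash
cat > plan.py <<'E'
from h import *
def pose():
    s=status.sense(); return s, s["eef_pos"], R.from_euler("xyz",s["tcp_rot"])
def down(yaw): return R.from_euler("xyz",[np.pi,0,yaw])
def rows(targets,jaw,yaws):
    "targets: 5 world TCP (mm), yaws: 5 (continuous)"
    s,p,r=pose(); y0=np.arctan2(*(r.as_matrix()[[1,0],0]))
    print("clock",round(s["clock"],2),"tcp",p.round(1),"yaw",y0.round(3),"q",s["qpos"].round(2),"F",s["contact_force"].round(1),"op",round(s["opening"],2))
    out=[]
    for t,y in zip(targets,yaws):
        d=r.inv().apply(np.array(t)-p)/1000; rv=(r.inv()*down(y)).as_rotvec()
        out.append([[round(float(v),4) for v in d],[round(float(v),3) for v in rv],jaw])
    import json; print(json.dumps(out))
E
python3 - <<'E'
from fit import *
p=np.load("stand.npy")
from scipy.optimize import least_squares
uvt=np.array([[268,178],[162,276]])/4+[219.6,159.6]
print(back(ct,uvt,175)[:, :2].round(1))
a=back(ct,[np.array([240,208])/4+[219.6,159.6]],169)[0];b=back(ct,[np.array([175,266])/4+[219.6,159.6]],169)[0]
print(a.round(1),b.round(1),np.arctan2(*(b-a)[[1,0]]),[np.arctan2(q[1]-p[1],q[0]-p[0]) for q in(a,b)])
q=back(cs,[np.array([500,160])/4+[229.6,209.6],np.array([620,135])/4+[229.6,209.6]],169); print(q.round(1),np.arctan2(*(q[1]-q[0])[[1,0]]),[np.arctan2(k[1]-p[1],k[0]-p[0]) for k in q])
# tub top rim corners in top crop
q=back(ct,np.array([[323,250],[516,217],[532,325],[343,357]])/4+[219.6,159.6],65); c,s_=np.cos(p[2]),np.sin(p[2])
d=q[:,:2]-p[:2]; print("tub in stand",np.c_[d@[c,s_],d@[-s_,c]].round(1))
from plan import *
t0=np.array([255.7,-569.8,252.6]); t1=np.array([505,170,300])
print(status.sense()["clock"])
E
```

```text
[[564.6 103.1]
 [492.  184.5]]
[543.1 125.4 169. ] [500.1 175.4 169. ] 2.2814908854315337 [np.float64(2.378581195079526), np.float64(2.3140598995398647)]
[[553.6 117.6 169. ]
 [501.9 177.9 169. ]] 2.279280735387369 [np.float64(2.2993443407383456), np.float64(2.2833798823214364)]
tub in stand [[ -48.6  -26.6]
 [ -48.9 -186.2]
 [-138.  -183.4]
 [-137.5  -28.2]]
0.4
```

```bash
cat > tr.py <<'E'
import sys
from plan import *
# usage: tr.py x y z yaw_total_target remaining_calls jaw
x,y,z,yt,n,j=map(float,sys.argv[1:7])
s,p,r=pose(); y0=np.arctan2(*(r.as_matrix()[[1,0],0]))
if len(sys.argv)>7: y0+=float(sys.argv[7])*2*np.pi
t=np.array([x,y,z]); k=(np.arange(5)+1)/5/n
rows([p+(t-p)*a for a in k],j,[y0+(yt-y0)*a for a in k])
E
python3 tr.py 487 125 300 2.29 6 -1
```

```text
clock 0.4 tcp [ 255.8 -570.2  253.2] yaw -1.149 q [-1.15  0.35  1.63 -0.    1.16 -0.  ] F [ 1.2 -0.  -0.4] op 1.0
[[[-0.018, -0.0165, -0.0016], [0.0, 0.0, -0.115], -1.0], [[-0.036, -0.033, -0.0031], [0.0, 0.0, -0.229], -1.0], [[-0.054, -0.0495, -0.0047], [-0.0, 0.0, -0.344], -1.0], [[-0.072, -0.0661, -0.0062], [-0.0, 0.0, -0.459], -1.0], [[-0.0899, -0.0826, -0.0078], [-0.0, 0.0, -0.573], -1.0]]
```

```bash
python3 - <<'E'
import numpy as np,json
d=np.array([231,695,47])/6
for i in range(6):
    y=-1.149+.573*i
    t=np.array([d[0]*np.cos(y)+d[1]*np.sin(y),d[0]*np.sin(y)-d[1]*np.cos(y),-d[2]])/1000
    print(json.dumps([[[round(v*k/5,3) for v in t],[0,0,round(-.573*k/5,3)],-1] for k in range(1,6)]))
E
```

```text
[[[-0.018, -0.017, -0.002], [0, 0, -0.115], -1], [[-0.036, -0.033, -0.003], [0, 0, -0.229], -1], [[-0.054, -0.05, -0.005], [0, 0, -0.344], -1], [[-0.072, -0.066, -0.006], [0, 0, -0.458], -1], [[-0.09, -0.083, -0.008], [0, 0, -0.573], -1]]
[[[-0.006, -0.024, -0.002], [0, 0, -0.115], -1], [[-0.012, -0.047, -0.003], [0, 0, -0.229], -1], [[-0.018, -0.071, -0.005], [0, 0, -0.344], -1], [[-0.025, -0.094, -0.006], [0, 0, -0.458], -1], [[-0.031, -0.118, -0.008], [0, 0, -0.573], -1]]
[[[0.008, -0.023, -0.002], [0, 0, -0.115], -1], [[0.015, -0.046, -0.003], [0, 0, -0.229], -1], [[0.023, -0.07, -0.005], [0, 0, -0.344], -1], [[0.031, -0.093, -0.006], [0, 0, -0.458], -1], [[0.038, -0.116, -0.008], [0, 0, -0.573], -1]]
[[[0.019, -0.015, -0.002], [0, 0, -0.115], -1], [[0.038, -0.031, -0.003], [0, 0, -0.229], -1], [[0.057, -0.046, -0.005], [0, 0, -0.344], -1], [[0.076, -0.061, -0.006], [0, 0, -0.458], -1], [[0.095, -0.077, -0.008], [0, 0, -0.573], -1]]
[[[0.024, -0.003, -0.002], [0, 0, -0.115], -1], [[0.049, -0.005, -0.003], [0, 0, -0.229], -1], [[0.073, -0.008, -0.005], [0, 0, -0.344], -1], [[0.097, -0.01, -0.006], [0, 0, -0.458], -1], [[0.121, -0.013, -0.008], [0, 0, -0.573], -1]]
[[[0.022, 0.011, -0.002], [0, 0, -0.115], -1], [[0.044, 0.022, -0.003], [0, 0, -0.229], -1], [[0.065, 0.033, -0.005], [0, 0, -0.344], -1], [[0.087, 0.044, -0.006], [0, 0, -0.458], -1], [[0.109, 0.055, -0.008], [0, 0, -0.573], -1]]
```

>>> send_rows:
  plan:
    - [[-0.018,-0.0165,-0.0016],[0,0,-0.115],-1]
    - [[-0.036,-0.033,-0.003],[0,0,-0.229],-1]
    - [[-0.054,-0.0495,-0.0047],[0,0,-0.344],-1]
    - [[-0.072,-0.066,-0.0062],[0,0,-0.459],-1]
    - [[-0.09,-0.0826,-0.0078],[0,0,-0.573],-1]
  squeeze: 40

```text
clock: 0.82
eef_pos: [294.5, -453.2, 261.0]
tcp_rot: [-3.141, 0.0, -0.571]
contact_force: [-0.4, -0.7, 0.7]
opening: 0.302
```

Tracking is accurate, so I'll continue.

>>> send_rows:
  plan:
    - [[-0.006,-0.024,-0.002],[0,0,-0.115],-1]
    - [[-0.012,-0.047,-0.003],[0,0,-0.229],-1]
    - [[-0.018,-0.071,-0.005],[0,0,-0.344],-1]
    - [[-0.025,-0.094,-0.006],[0,0,-0.458],-1]
    - [[-0.031,-0.118,-0.008],[0,0,-0.573],-1]

```text
clock: 1.23
eef_pos: [332.2, -335.9, 269.1]
tcp_rot: [-3.141, 0.0, 0.008]
contact_force: [-0.0, -0.4, -0.1]
opening: 0.003
```

>>> send_rows:
  plan:
    - [[0.008,-0.023,-0.002],[0,0,-0.115],-1]
    - [[0.015,-0.046,-0.003],[0,0,-0.229],-1]
    - [[0.023,-0.07,-0.005],[0,0,-0.344],-1]
    - [[0.031,-0.093,-0.006],[0,0,-0.458],-1]
    - [[0.038,-0.116,-0.008],[0,0,-0.573],-1]

```text
clock: 1.65
eef_pos: [369.5, -218.5, 277.3]
tcp_rot: [3.141, -0.0, 0.586]
contact_force: [0.7, 0.8, -1.4]
opening: -0.001
```

>>> send_rows:
  plan:
    - [[0.019,-0.015,-0.002],[0,0,-0.115],-1]
    - [[0.038,-0.031,-0.003],[0,0,-0.229],-1]
    - [[0.057,-0.046,-0.005],[0,0,-0.344],-1]
    - [[0.076,-0.061,-0.006],[0,0,-0.458],-1]
    - [[0.095,-0.077,-0.008],[0,0,-0.573],-1]

```text
clock: 2.07
eef_pos: [406.2, -100.7, 285.5]
tcp_rot: [3.141, -0.0, 1.165]
contact_force: [1.7, -0.2, -0.2]
opening: -0.005
```

>>> send_rows:
  plan:
    - [[0.024,-0.003,-0.002],[0,0,-0.115],-1]
    - [[0.049,-0.005,-0.003],[0,0,-0.229],-1]
    - [[0.073,-0.008,-0.005],[0,0,-0.344],-1]
    - [[0.097,-0.01,-0.006],[0,0,-0.458],-1]
    - [[0.121,-0.013,-0.008],[0,0,-0.573],-1]

```text
clock: 2.48
eef_pos: [442.3, 16.9, 293.7]
tcp_rot: [3.14, 0.0, 1.744]
contact_force: [-0.1, -0.2, 0.2]
opening: 0.002
```

>>> send_rows:
  plan:
    - [[0.022,0.011,-0.002],[0,0,-0.115],-1]
    - [[0.044,0.022,-0.003],[0,0,-0.229],-1]
    - [[0.065,0.033,-0.005],[0,0,-0.344],-1]
    - [[0.087,0.044,-0.006],[0,0,-0.458],-1]
    - [[0.109,0.055,-0.008],[0,0,-0.573],-1]

```text
clock: 2.9
eef_pos: [477.8, 135.0, 301.8]
tcp_rot: [3.141, 0.001, 2.323]
contact_force: [0.6, -0.9, -0.0]
opening: 0.001
```

```bash
python3 - <<'E'
from h import *
s=status.sense(); print(s["eef_pos"],s["tcp_rot"],s["qpos"].round(2),s["clock"])
c=viewer.camera_params("wrist"); im=viewer.grab_frame("wrist"); print(c); np.save("wc.npy",c,allow_pickle=True)
cv2.imwrite("pics/w1.png",im[:,:,::-1])
E
```

```text
[477.79718843 134.96115912 301.83871483] [3.14066945e+00 1.20454934e-03 2.32253957e+00] [ 0.27  0.1   1.85 -0.    1.19 -2.05] 2.9
{'intrinsics': array([[371.64829954,   0.        , 312.70516593],
       [  0.        , 371.64829954, 242.40273057],
       [  0.        ,   0.        ,   1.        ]]), 'xyz': array([418.82465036,  80.67689751, 422.14912701]), 'orientation': array([2.82343962e+00, 1.37844148e-03, 2.32177807e+00])}
```

View pics/w1.png

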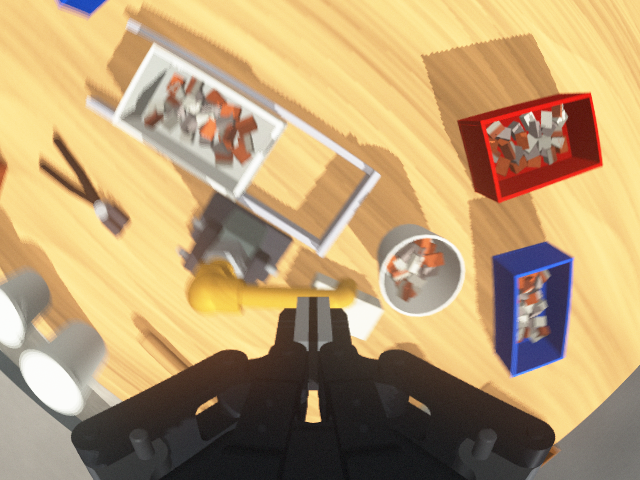

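The wrist view shows the spout from hub (212,288) to lip (347,293), the closed fingers just behind it at (313,310), and the bay with its stop corners at (380,175) and (322,253). I'll use this to refine the stand pose and spout direction.

```bash
cat >> h.py <<'E'
def fish(c,P):
    K=c["intrinsics"]; Rm=R.from_euler("xyz",c["orientation"]).as_matrix(); q=(np.atleast_2d(P)-c["xyz"])@Rm
    rr=np.hypot(q[:,0],q[:,1]); th=np.arctan2(rr,q[:,2]); return np.c_[K[0,2]+K[0,0]*th*q[:,0]/rr,K[1,2]+K[1,1]*th*q[:,1]/rr]
def fback(c,uv,z):
    K=c["intrinsics"]; Rm=R.from_euler("xyz",c["orientation"]).as_matrix(); uv=np.atleast_2d(uv)-K[:2,2]; rr=np.hypot(*uv.T); th=rr/K[0,0]
    d=np.c_[uv*(np.sin(th)/rr)[:,None],np.cos(th)]@Rm.T; return c["xyz"]+d*((z-c["xyz"][2])/d[:,2:])
E
python3 - <<'E'
from fit import *
c=np.load("wc.npy",allow_pickle=True).item()
uv=np.array([[380,175],[322,253],[128,25],[90,102]]); S=np.array([(-146,88,35),(-34,88,35),(-142,-252,25),(-38,-252,25)])
r=least_squares(lambda p:(fish(c,W(p,S))-uv).ravel(),[567,102,.144],x_scale=[100,100,.3]); print(r.x.round(3),r.fun.round(1))
p0=np.load("stand.npy")
im=cv2.imread("pics/w1.png")
for p,col in((r.x,(0,0,255)),(p0,(255,0,0))):
    for X in(-146,-138,-42,-34): cv2.polylines(im,[fish(c,W(p,[(X,y,25) for y in range(-252,89,10)])).astype(int)],False,col,1)
    cv2.polylines(im,[fish(c,W(p,[(x,80,35) for x in range(-146,-33,10)])).astype(int)],False,col,1)
    cv2.polylines(im,[fish(c,W(p,[(0,0,z) for z in range(0,180,10)])).astype(int)],False,col,1)
cv2.imwrite("pics/w1o.png",im[:340])
q=fback(c,[[250,297],[325,296]],169);print(q.round(1),np.arctan2(*(q[1]-q[0])[[1,0]]))
print(fback(c,[[213,286]],180))
E
```

```text
[5.65099e+02 1.06539e+02 1.67000e-01] [ 2.3 -1.1  1.3  4.1 -1.4 -2.  -4.  -0.8]
[[545.1 132.3 169. ]
 [504.9 173.3 169. ]] 2.3447522202105793
[[552.12922914 104.28732504 180.        ]]
```

View pics/w1o.png

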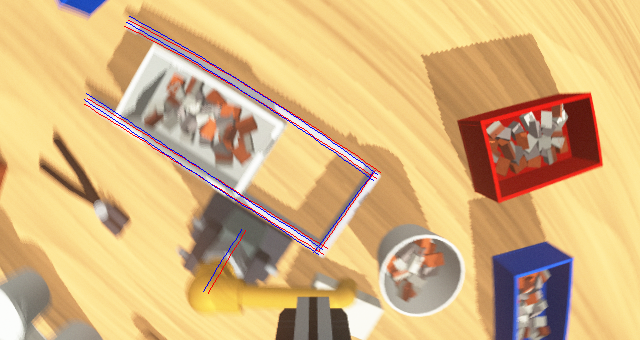

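```bash
python3 tr.py 496.5 120.5 171 2.62 1 -1; cat > orb.py <<'E'
import sys
from plan import *
# orb.py dphi_per_row z [Cx Cy r off] : orbit from current measured angle
dphi=float(sys.argv[1]); z=float(sys.argv[2]); C=np.array([566.8,103.0]); r_=70; off=20
s,p,r=pose(); y0=np.arctan2(*(r.as_matrix()[[1,0],0]))
def P(f): return np.r_[C+r_*np.array([np.cos(f),np.sin(f)])+off*np.array([-np.sin(f),np.cos(f)]),z]
ph=np.arctan2(p[1]-C[1],p[0]-C[0])-np.arctan2(off,r_)
print("phi finger",ph)
f=ph+dphi*np.arange(1,6)
lag=float(sys.argv[3]) if len(sys.argv)>3 else None
rows([P(a) for a in f],-1,f if lag is None else y0+lag*np.arange(1,6))
E
```

```text
clock 2.95 tcp [479.4 138.2 302.4] yaw 2.331 q [ 0.28  0.1   1.84  0.    1.19 -2.05] F [0.9 2.6 1.8] op -0.0
[[[-0.0049, -0.0001, 0.0263], [0.004, 0.001, -0.058], -1.0], [[-0.0098, -0.0001, 0.0526], [0.004, 0.001, -0.116], -1.0], [[-0.0147, -0.0002, 0.0788], [0.004, 0.001, -0.173], -1.0], [[-0.0197, -0.0003, 0.1051], [0.004, 0.001, -0.231], -1.0], [[-0.0246, -0.0003, 0.1314], [0.004, 0.001, -0.289], -1.0]]
```

>>> send_rows:
  plan:
    - [[-0.005,0,0.0263],[0.002,0,-0.058],-1]
    - [[-0.0098,0,0.0526],[0.002,0,-0.116],-1]
    - [[-0.0147,0,0.079],[0.002,0,-0.173],-1]
    - [[-0.0197,0,0.105],[0.002,0,-0.231],-1]
    - [[-0.0246,0,0.1314],[0.002,0,-0.289],-1]

```text
clock: 3.37
eef_pos: [496.9, 120.5, 170.1]
tcp_rot: [3.139, 0.002, 2.623]
contact_force: [0.2, -0.2, -0.1]
opening: 0.002
```

```bash
python3 orb.py -0.11 171
```

```text
phi finger 2.617517504246975
clock 3.37 tcp [496.9 120.5 170.1] yaw 2.623 q [ 0.23  0.28  1.95  0.    0.91 -2.39] F [ 0.2 -0.2 -0.1] op 0.0
[[[0.0025, 0.0076, -0.0009], [0.002, 0.002, 0.115], -1], [[0.0033, 0.0156, -0.0009], [0.002, 0.002, 0.225], -1], [[0.0033, 0.0236, -0.0008], [0.003, 0.001, 0.335], -1], [[0.0024, 0.0315, -0.0008], [0.003, 0.001, 0.445], -1], [[0.0007, 0.0393, -0.0008], [0.003, 0.001, 0.555], -1]]
```

>>> send_rows:
  plan:
    - [[0.0025,0.0076,-0.0009],[0.002,0.001,0.115],-1]
    - [[0.0033,0.0156,-0.0009],[0.002,0.001,0.225],-1]
    - [[0.0033,0.0236,-0.0008],[0.002,0.001,0.335],-1]
    - [[0.0024,0.0315,-0.0008],[0.002,0.001,0.445],-1]
    - [[0.0007,0.0393,-0.0008],[0.002,0.001,0.555],-1]

```text
clock: 3.78
eef_pos: [515.3, 154.8, 170.6]
tcp_rot: [-3.141, 0.0, 2.062]
contact_force: [-0.8, -1.7, -0.5]
opening: -0.001
```

```bash
python3 orb.py -0.11 171; python3 - <<'E'
from h import *
im=viewer.grab_frame("wrist"); cv2.imwrite("pics/w2.png",im[:,:,::-1])
E
```

```text
phi finger 2.075001178915928
clock 3.78 tcp [515.3 154.8 170.6] yaw 2.062 q [ 0.29  0.32  1.89 -0.    0.93 -1.77] F [-0.8 -1.7 -0.5] op -0.0
[[[0.0016, 0.0079, -0.0004], [-0.001, 0.0, 0.097], -1], [[0.0026, 0.0158, -0.0004], [-0.001, 0.0, 0.207], -1], [[0.0028, 0.0238, -0.0004], [-0.001, 0.0, 0.317], -1], [[0.002, 0.0318, -0.0004], [-0.001, 0.0, 0.427], -1], [[0.0004, 0.0396, -0.0004], [-0.001, 0.0, 0.537], -1]]
```

View pics/w2.png

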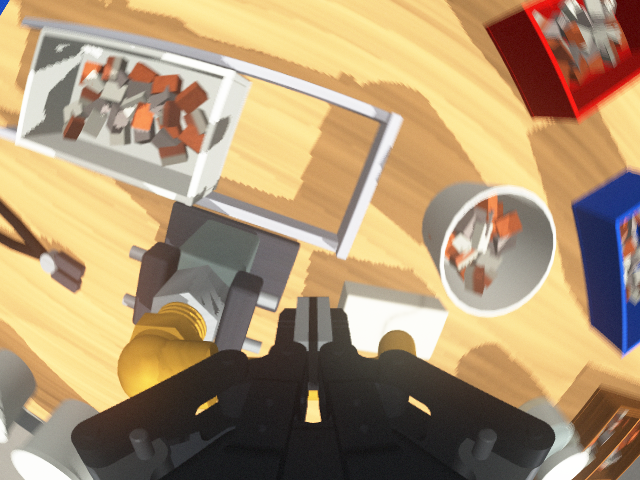

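The push works: the spout runs clockwise with under 2 N of contact force, and its lip shows at (397,345) to the right of the fingers. I'll continue round with the same numbers.

>>> send_rows:
  plan:
    - [[0.0016,0.0079,-0.0004],[0,0,0.1],-1]
    - [[0.0026,0.0158,-0.0004],[0,0,0.21],-1]
    - [[0.0028,0.0238,-0.0004],[0,0,0.32],-1]
    - [[0.002,0.0318,-0.0004],[0,0,0.43],-1]
    - [[0.0004,0.0396,-0.0004],[0,0,0.54],-1]

```text
clock: 4.25
eef_pos: [550.8, 174.2, 171.0]
tcp_rot: [-3.14, 0.0, 1.511]
contact_force: [-1.6, -1.4, -1.7]
opening: 0.003
```

>>> send_rows:
  plan:
    - [[0.0018,0.0078,0],[0,0,0.11],-1]
    - [[0.0027,0.0158,0],[0,0,0.22],-1]
    - [[0.0027,0.0238,0],[0,0,0.33],-1]
    - [[0.0018,0.0317,0],[0,0,0.44],-1]
    - [[0.0001,0.0395,0],[0,0,0.55],-1]

```text
clock: 4.67
eef_pos: [590.0, 171.8, 170.7]
tcp_rot: [-3.14, 0.001, 0.958]
contact_force: [-2.0, 0.8, -0.8]
opening: -0.002
```

```bash
python3 orb.py -0.11 170
```

```text
phi finger 0.9675093397027424
clock 4.67 tcp [590.  171.8 170.7] yaw 0.958 q [ 0.28  0.42  1.73  0.    0.99 -0.68] F [-2.   0.8 -0.8] op -0.0
[[[0.002, 0.0077, 0.0007], [-0.002, 0.001, 0.1], -1], [[0.003, 0.0157, 0.0007], [-0.002, 0.002, 0.21], -1], [[0.0031, 0.0237, 0.0007], [-0.002, 0.002, 0.32], -1], [[0.0023, 0.0316, 0.0007], [-0.001, 0.002, 0.43], -1], [[0.0007, 0.0395, 0.0006], [-0.001, 0.002, 0.54], -1]]
```

>>> send_rows:
  plan:
    - [[0.002,0.0077,0.0007],[0,0,0.1],-1]
    - [[0.003,0.0157,0.0007],[0,0,0.21],-1]
    - [[0.0031,0.0237,0.0007],[0,0,0.32],-1]
    - [[0.0023,0.0316,0.0007],[0,0,0.43],-1]
    - [[0.0007,0.0395,0.0007],[0,0,0.54],-1]

```text
clock: 5.08
eef_pos: [622.6, 149.5, 169.8]
tcp_rot: [-3.14, 0.002, 0.415]
contact_force: [-1.0, 1.4, -0.5]
opening: -0.003
```

>>> send_rows:
  plan:
    - [[0.0018,0.0078,0],[0,0,0.11],-1]
    - [[0.0027,0.0158,0],[0,0,0.22],-1]
    - [[0.0027,0.0238,0],[0,0,0.33],-1]
    - [[0.0018,0.0317,0],[0,0,0.44],-1]
    - [[0.0001,0.0395,0],[0,0,0.55],-1]

```text
clock: 5.5
eef_pos: [638.9, 113.2, 169.7]
tcp_rot: [-3.141, 0.003, -0.138]
contact_force: [0.6, 2.0, -1.8]
opening: -0.003
```

```bash
python3 orb.py -0.11 169
```

```text
phi finger -0.13817409301044722
clock 5.5 tcp [638.9 113.2 169.7] yaw -0.138 q [0.17 0.47 1.65 0.   1.02 0.31] F [ 0.6  2.  -1.8] op -0.0
[[[0.0018, 0.0078, 0.0007], [-0.001, 0.003, 0.11], -1], [[0.0027, 0.0158, 0.0007], [-0.0, 0.003, 0.22], -1], [[0.0027, 0.0238, 0.0007], [-0.0, 0.003, 0.33], -1], [[0.0018, 0.0317, 0.0007], [-0.0, 0.003, 0.44], -1], [[0.0001, 0.0395, 0.0007], [0.0, 0.003, 0.55], -1]]
```

>>> send_rows:
  plan:
    - [[0.0018,0.0078,0.0007],[0,0.002,0.11],-1]
    - [[0.0027,0.0158,0.0007],[0,0.002,0.22],-1]
    - [[0.0027,0.0238,0.0007],[0,0.002,0.33],-1]
    - [[0.0018,0.0317,0.0007],[0,0.002,0.44],-1]
    - [[0.0001,0.0395,0.0007],[0,0.002,0.55],-1]

```text
clock: 5.92
eef_pos: [634.1, 73.6, 169.2]
tcp_rot: [-3.141, -0.0, -0.691]
contact_force: [1.7, 0.2, -1.1]
opening: 0.002
```

>>> send_rows:
  plan:
    - [[0.0018,0.0078,0],[0,0,0.11],-1]
    - [[0.0027,0.0158,0],[0,0,0.22],-1]
    - [[0.0027,0.0238,0],[0,0,0.33],-1]
    - [[0.0018,0.0317,0],[0,0,0.44],-1]
    - [[0.0001,0.0395,0],[0,0,0.55],-1]

```text
clock: 6.33
eef_pos: [609.4, 42.4, 169.4]
tcp_rot: [-3.139, -0.0, -1.244]
contact_force: [2.7, -0.3, -1.3]
opening: -0.001
```

```bash
python3 orb.py -0.11 168
```

```text
phi finger -1.236715811960181
clock 6.33 tcp [609.4  42.4 169.4] yaw -1.244 q [0.07 0.42 1.74 0.   0.98 1.31] F [ 2.7 -0.3 -1.3] op -0.0
[[[0.0006, 0.0082, 0.0014], [-0.003, -0.0, 0.102], -1], [[0.0016, 0.0161, 0.0013], [-0.003, -0.0, 0.212], -1], [[0.0017, 0.0241, 0.0013], [-0.003, 0.0, 0.322], -1], [[0.0009, 0.0321, 0.0013], [-0.003, 0.0, 0.432], -1], [[-0.0008, 0.0399, 0.0013], [-0.003, 0.0, 0.542], -1]]
```

>>> send_rows:
  plan:
    - [[0.0006,0.0082,0.0014],[-0.002,0,0.102],-1]
    - [[0.0016,0.0161,0.0014],[-0.002,0,0.212],-1]
    - [[0.0017,0.0241,0.0014],[-0.002,0,0.322],-1]
    - [[0.0009,0.0321,0.0014],[-0.002,0,0.432],-1]
    - [[-0.0008,0.0399,0.0014],[-0.002,0,0.542],-1]

```text
clock: 6.75
eef_pos: [571.6, 29.5, 168.2]
tcp_rot: [-3.139, 0.0, -1.789]
contact_force: [2.2, -1.8, -0.1]
opening: 0.0
```

>>> send_rows:
  plan:
    - [[0.0018,0.0078,0],[0,0,0.11],-1]
    - [[0.0027,0.0158,0],[0,0,0.22],-1]
    - [[0.0027,0.0238,0],[0,0,0.33],-1]
    - [[0.0018,0.0317,0],[0,0,0.44],-1]
    - [[0.0001,0.0395,0],[0,0,0.55],-1]

```text
clock: 7.17
eef_pos: [532.6, 37.3, 168.3]
tcp_rot: [-3.139, 0.002, -2.343]
contact_force: [0.5, -2.2, -1.7]
opening: 0.001
```

```bash
python3 orb.py -0.11 168;  python3 - <<'E'
from h import *
c=viewer.camera_params("wrist"); np.save("wc3.npy",c,allow_pickle=True)
im=viewer.grab_frame("wrist"); cv2.imwrite("pics/w3.png",im[:,:,::-1])
E
```

```text
phi finger -2.329273506792744
clock 7.17 tcp [532.6  37.3 168.3] yaw -2.343 q [ 0.07  0.31  1.91 -0.    0.92  2.41] F [ 0.5 -2.2 -1.7] op 0.0
[[[0.0007, 0.0081, 0.0002], [-0.003, 0.002, 0.097], -1], [[0.0017, 0.0161, 0.0002], [-0.003, 0.002, 0.207], -1], [[0.0018, 0.0241, 0.0002], [-0.002, 0.002, 0.317], -1], [[0.0011, 0.032, 0.0002], [-0.002, 0.002, 0.427], -1], [[-0.0005, 0.0399, 0.0002], [-0.002, 0.002, 0.537], -1]]
```

View pics/w3.png

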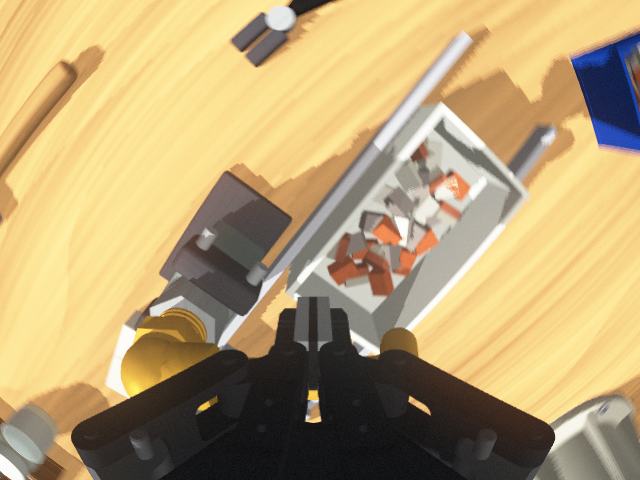

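The wrist view shows the lip at (400,343) right of the fingers and the hub at (160,365), so contact is good. I'll go slower now and watch for the torque jump at the thread's end.

```bash
python3 orb.py -0.05 168 -0.05
```

```text
phi finger -2.349269187904338
clock 7.22 tcp [531.3  38.  168.1] yaw -2.351 q [ 0.07  0.31  1.91 -0.    0.92  2.42] F [0.  0.2 0.5] op -0.0
[[[-0.0004, 0.0039, 0.0001], [-0.001, 0.001, 0.05], -1], [[0.0004, 0.0075, 0.0001], [-0.001, 0.001, 0.1], -1], [[0.0009, 0.011, 0.0001], [-0.001, 0.001, 0.15], -1], [[0.0013, 0.0147, 0.0001], [-0.001, 0.001, 0.2], -1], [[0.0015, 0.0183, 0.0001], [-0.001, 0.001, 0.25], -1]]
```

>>> send_rows:
  plan:
    - [[-0.0004,0.0039,0.0001],[0,0,0.05],-1]
    - [[0.0004,0.0075,0.0001],[0,0,0.1],-1]
    - [[0.0009,0.011,0.0001],[0,0,0.15],-1]
    - [[0.0013,0.0147,0.0001],[0,0,0.2],-1]
    - [[0.0015,0.0183,0.0001],[0,0,0.25],-1]

```text
clock: 7.63
eef_pos: [517.2, 49.3, 168.1]
tcp_rot: [-3.14, 0.001, -2.598]
contact_force: [-0.1, -2.2, -0.2]
opening: -0.002
```

```bash
python3 orb.py -0.02 168 -0.02
```

```text
phi finger -2.5946781209268415
clock 7.63 tcp [517.2  49.3 168.1] yaw -2.598 q [ 0.09  0.29  1.94 -0.    0.91  2.69] F [-0.1 -2.2 -0.2] op -0.0
[[[0.0001, 0.0015, 0.0001], [-0.002, 0.001, 0.02], -1], [[0.0005, 0.0029, 0.0001], [-0.002, 0.001, 0.04], -1], [[0.0008, 0.0043, 0.0001], [-0.002, 0.001, 0.06], -1], [[0.0011, 0.0057, 0.0001], [-0.002, 0.001, 0.08], -1], [[0.0014, 0.0072, 0.0001], [-0.002, 0.001, 0.1], -1]]
```

>>> send_rows:
  plan:
    - [[0.0001,0.0015,0.0001],[0,0,0.02],-1]
    - [[0.0005,0.0029,0.0001],[0,0,0.04],-1]
    - [[0.0008,0.0043,0.0001],[0,0,0.06],-1]
    - [[0.0011,0.0057,0.0001],[0,0,0.08],-1]
    - [[0.0014,0.0072,0.0001],[0,0,0.1],-1]

```text
clock: 8.05
eef_pos: [512.7, 53.9, 168.1]
tcp_rot: [-3.138, 0.002, -2.697]
contact_force: [0.2, -7.3, -0.3]
opening: -0.0
```

```bash
python3 orb.py -0.02 168 -0.02;  python3 - <<'E'
from h import *
im=viewer.grab_frame("top"); cv2.imwrite("pics/t3.png",cv2.resize(im[160:290,220:400,::-1],None,fx=4,fy=4,interpolation=cv2.INTER_CUBIC))
E
```

```text
phi finger -2.683121153463443
clock 8.05 tcp [512.7  53.9 168.1] yaw -2.697 q [ 0.1   0.29  1.95 -0.    0.91  2.8 ] F [ 0.2 -7.3 -0.3] op -0.0
[[[0.0001, 0.0015, 0.0001], [-0.003, 0.002, 0.02], -1], [[0.0005, 0.0029, 0.0001], [-0.003, 0.002, 0.04], -1], [[0.0008, 0.0043, 0.0001], [-0.003, 0.002, 0.06], -1], [[0.0012, 0.0057, 0.0001], [-0.003, 0.002, 0.08], -1], [[0.0015, 0.0072, 0.0001], [-0.003, 0.002, 0.1], -1]]
```

View pics/t3.png

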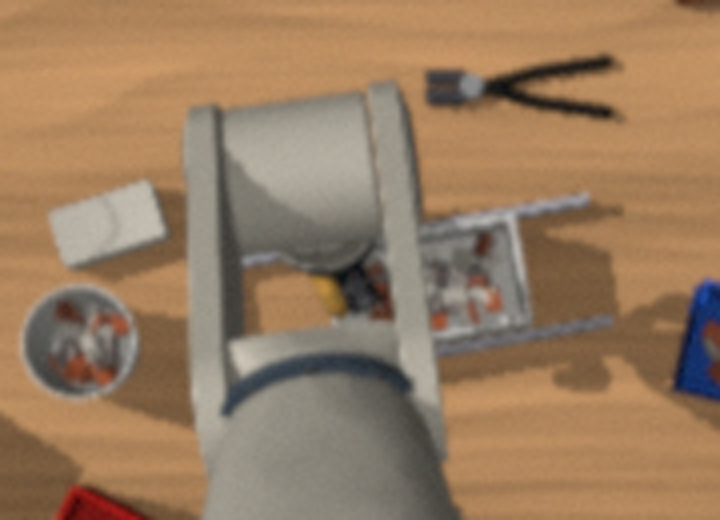

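Lateral force rose from 2.2 to 7.3 N near finger angle -2.65, as the model predicts for the thread's end. About 0.3 rad of seat turn remains. I'll go part of it, then back off and measure.

>>> send_rows:
  plan:
    - [[0.0001,0.0015,0.0001],[0,0,0.02],-1]
    - [[0.0005,0.0029,0.0001],[0,0,0.04],-1]
    - [[0.0008,0.0043,0.0001],[0,0,0.06],-1]
    - [[0.0012,0.0057,0.0001],[0,0,0.08],-1]
    - [[0.0015,0.0072,0.0001],[0,0,0.1],-1]

```text
clock: 8.52
eef_pos: [508.4, 58.9, 168.1]
tcp_rot: [-3.137, 0.002, -2.798]
contact_force: [1.1, -8.2, 0.8]
opening: 0.002
```

```bash
python3 orb.py -0.02 168 -0.00
```

```text
phi finger -2.7733701462775024
clock 8.52 tcp [508.4  58.9 168.1] yaw -2.798 q [ 0.12  0.28  1.95 -0.01  0.9   2.92] F [ 1.1 -8.2  0.8] op 0.0
[[[0.0, 0.0015, 0.0001], [-0.005, 0.002, -0.0], -1], [[0.0004, 0.0029, 0.0001], [-0.005, 0.002, -0.0], -1], [[0.0008, 0.0043, 0.0001], [-0.005, 0.002, -0.0], -1], [[0.0011, 0.0057, 0.0], [-0.005, 0.002, -0.0], -1], [[0.0014, 0.0072, 0.0], [-0.005, 0.002, -0.0], -1]]
```

The last joint is near its range limit, so I'll back off, lift, turn the tool half round, look at the spout and finish with a square push.

>>> send_rows:
  plan:
    - [[0,-0.02,0],[0,0,0],-1]
    - [[0,-0.04,0],[0,0,0],-1]
    - [[0,-0.045,-0.025],[0,0,-0.12],-1]
    - [[0,-0.05,-0.055],[0,0,-0.24],-1]
    - [[0,-0.05,-0.085],[0,0,-0.36],-1]

```text
clock: 8.93
eef_pos: [524.9, 11.4, 253.8]
tcp_rot: [-3.138, -0.001, -2.431]
contact_force: [0.7, 0.3, 0.9]
opening: -0.005
```

>>> send_rows:
  plan:
    - [[0,0,0],[0,0,-0.12],-1]
    - [[0,0,0],[0,0,-0.24],-1]
    - [[0,0,0],[0,0,-0.36],-1]
    - [[0,0,0],[0,0,-0.48],-1]
    - [[0,0,0],[0,0,-0.6],-1]

```text
clock: 9.35
eef_pos: [525.0, 11.6, 254.0]
tcp_rot: [-3.139, -0.002, -1.824]
contact_force: [0.1, -0.4, 0.3]
opening: 0.003
```

>>> send_rows:
  plan:
    - [[0,0,0],[0,0,-0.12],-1]
    - [[0,0,0],[0,0,-0.24],-1]
    - [[0,0,0],[0,0,-0.36],-1]
    - [[0,0,0],[0,0,-0.48],-1]
    - [[0,0,0],[0,0,-0.6],-1]

```text
clock: 9.77
eef_pos: [525.2, 11.8, 254.0]
tcp_rot: [-3.14, -0.003, -1.217]
contact_force: [-0.4, -0.7, -0.7]
opening: 0.002
```

>>> send_rows:
  plan:
    - [[0,0,0],[0,0,-0.12],-1]
    - [[0,0,0],[0,0,-0.24],-1]
    - [[0,0,0],[0,0,-0.36],-1]
    - [[0,0,0],[0,0,-0.48],-1]
    - [[0,0,0],[0,0,-0.6],-1]

```text
clock: 10.18
eef_pos: [525.3, 12.0, 254.1]
tcp_rot: [-3.142, -0.003, -0.609]
contact_force: [0.1, 0.1, 0.2]
opening: -0.0
```

>>> send_rows:
  plan:
    - [[0,0,0],[0,0,-0.12],-1]
    - [[0,0,0],[0,0,-0.24],-1]
    - [[0,0,0],[0,0,-0.36],-1]
    - [[0,0,0],[0,0,-0.48],-1]
    - [[0,0,0],[0,0,-0.6],-1]

```text
clock: 10.6
eef_pos: [525.5, 12.2, 254.1]
tcp_rot: [3.14, -0.003, -0.002]
contact_force: [-0.5, -0.0, -0.2]
opening: -0.001
```

```bash
python3 - <<'E'
from plan import *
s,p,r=pose();print(p,s["tcp_rot"],s["qpos"].round(2),s["clock"])
c=viewer.camera_params("wrist"); np.save("wc4.npy",c,allow_pickle=True)
im=viewer.grab_frame("wrist"); cv2.imwrite("pics/w4.png",im[:,:,::-1])
E
```

```text
[525.46098462  12.22930678 254.09055845] [ 3.14025054e+00 -2.94425855e-03 -2.06487799e-03] [ 0.02  0.2   1.85 -0.    1.1   0.02] 10.6
```

View pics/w4.png

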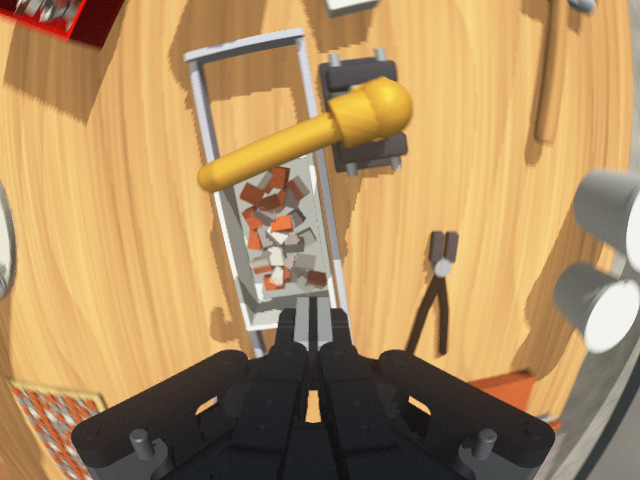

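This view shows the spout from the hub at (380,108) to the lip at (212,178), still short of square. The bay's stop is at (190,55) to (300,35). I'll measure both.

```bash
cat > meas.py <<'E'
from fit import *
def run(wc,png,out):
    c=np.load(wc,allow_pickle=True).item(); im=cv2.imread(png)
    hsv=cv2.cvtColor(im,cv2.COLOR_BGR2HSV); m=((hsv[...,0]>=17)&(hsv[...,0]<=30)&(hsv[...,1]>185)&(hsv[...,2]>60)).astype(np.uint8)
    n,l,st,_=cv2.connectedComponentsWithStats(m); k=1+np.argmax(st[1:,4]); v,u=np.nonzero(l==k); print("brass px",st[k])
    P=fback(c,np.c_[u,v],166)[:,:2]
    # iterative: pca of pixels 35..95 from estimated hub
    C=np.array([566.8,103.]); d=P-C; mm=P.mean(0)-C; ph=np.arctan2(mm[1],mm[0])
    for _ in range(8):
        e=np.array([np.cos(ph),np.sin(ph)]); t=d@e; w=d@[-e[1],e[0]]; xs,ys=[],[]
        for a in range(40,98,3):
            s=(t>a-1.5)&(t<=a+1.5)
            if s.sum()>5: xs.append(a); ys.append((w[s].max()+w[s].min())/2)
        b=np.polyfit(xs,ys,1); ph+=np.arctan(b[0])
    print("dir",np.arctan2(np.sin(ph),np.cos(ph)),"offset at C",b[1],"resid",np.std(np.polyval(b,xs)-ys), "reach",t.max(), "width",np.mean([np.ptp(w[(t>a-1.5)&(t<=a+1.5)]) for a in range(45,90,5)]))
    return c,im,ph
E
python3 - <<'E'
from meas import *
c,im,ph=run("wc4.npy","pics/w4.png",None)
# rails: hand pixels
q=fback(c,[[186,54],[302,33],[196,62],[300,44]],35); print(q.round(1)); print(np.arctan2(*(q[0]-q[1])[[1,0]]))
p0=np.load("stand.npy")
for p,col in(((566.5,103,.146),(0,0,255)),(p0,(255,0,0))):
    for X in(-146,-138,-42,-34): cv2.polylines(im,[fish(c,W(p,[(X,y,25) for y in range(-252,89,10)])).astype(int)],False,col,1)
    for Y in (80,88): cv2.polylines(im,[fish(c,W(p,[(x,Y,35) for x in range(-146,-33,10)])).astype(int)],False,col,1)
    cv2.polylines(im,[fish(c,W(p,[(-x,0,166) for x in range(0,112,10)])).astype(int)],False,(0,255,0),1)
cv2.imwrite("pics/w4o.png",cv2.resize(im[:340,140:500],None,fx=1.75,fy=1.75))
E
```

```text
brass px [358 115  33  20 137]Traceback (most recent call last):
  File "<stdin>", line 2, in <module>
  File "meas.py", line 14, in run
    b=np.polyfit(xs,ys,1); ph+=np.arctan(b[0])
    raise TypeError("expected non-empty vector for x")
TypeError: expected non-empty vector for x
```

```bash
python3 - <<'E'
import re
s=open("meas.py").read()
i=s.index("    hsv="); j=s.index("    P=fback")
s=s[:i]+"""    D=viewer.cut_out("spout","wrist"); print([(round(d["p"],2),d["extent"]) for d in D]); M=D[0]["mask"]; np.save(png+".npy",M)
    v,u=np.nonzero(M)
"""+s[j:]
open("meas.py","w").write(s)
E
cat > m4.py <<'E'
from meas import *
import sys
k=sys.argv[1]
c,im,ph=run(f"wc{k}.npy",f"pics/w{k}.png",None)
for p,col in(((566.5,103,.146),(0,0,255)),):
    for X in(-146,-138,-42,-34): cv2.polylines(im,[fish(c,W(p,[(X,y,25) for y in range(-252,89,10)])).astype(int)],False,col,1)
    for Y in (80,88): cv2.polylines(im,[fish(c,W(p,[(x,Y,35) for x in range(-146,-33,10)])).astype(int)],False,col,1)
    cv2.polylines(im,[fish(c,W(p,[(-x,0,166) for x in range(0,112,10)])).astype(int)],False,(0,255,0),1)
    cv2.polylines(im,[fish(c,np.array([[p[0]+x*np.cos(ph),p[1]+x*np.sin(ph),166] for x in range(0,112,10)])).astype(int)],False,(255,0,255),1)
cv2.imwrite(f"pics/w{k}o.png",cv2.resize(im[:340,140:500],None,fx=1.75,fy=1.75,interpolation=cv2.INTER_CUBIC))
E
python3 m4.py 4
```

```text
[(0.73, [196.6, 77.7, 217.0, 112.9])]
dir -2.7723669350964935 offset at C 0.15638019796143063 resid 0.09157447368583316 reach 115.00176118582723 width 17.724660820708344
```

View pics/w4o.png

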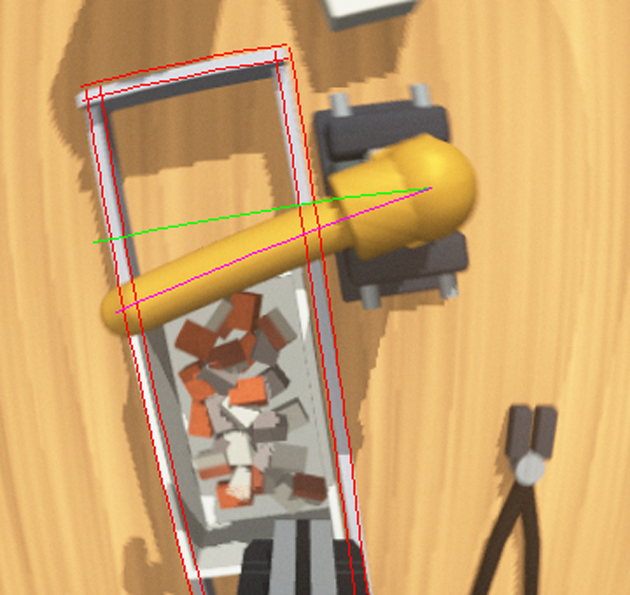

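The measured spout direction is -2.772, which agrees with the finger pose of -2.773 to about 0.001. The target is 0.146-π = -2.996, so about 0.22 rad remain.

```bash
python3 tr.py 525.7 42.9 167 0.6 1 -1; cat > orb2.py <<'E'
import sys
from plan import *
# orb2.py phi_target z : from current measured finger phi to target in 5 rows, yaw=phi+pi
ft=float(sys.argv[1]); z=float(sys.argv[2]); C=np.array([566.8,103.0]); r_=70; off=20
s,p,r=pose()
def P(f): return np.r_[C+r_*np.array([np.cos(f),np.sin(f)])+off*np.array([-np.sin(f),np.cos(f)]),z]
ph=np.arctan2(p[1]-C[1],p[0]-C[0])-np.arctan2(off,r_); ph=np.arctan2(np.sin(ph),np.cos(ph))
print("phi finger",ph)
f=ph+(ft-ph)*np.arange(1,6)/5
rows([P(a) for a in f],-1,f+np.pi)
E
```

```text
clock 10.7 tcp [525.4  12.2 254.1] yaw -0.006 q [ 0.02  0.2   1.85 -0.    1.1   0.03] F [-0.3  0.3  0.3] op 0.0
[[[-0.0, -0.0062, 0.0174], [0.002, -0.003, -0.121], -1.0], [[-0.0001, -0.0123, 0.0348], [0.002, -0.003, -0.242], -1.0], [[-0.0001, -0.0185, 0.0522], [0.002, -0.003, -0.364], -1.0], [[-0.0001, -0.0247, 0.0696], [0.002, -0.002, -0.485], -1.0], [[-0.0002, -0.0308, 0.087], [0.002, -0.002, -0.606], -1.0]]
```

>>> send_rows:
  plan:
    - [[0,-0.006,0.0174],[0,-0.002,-0.121],-1]
    - [[0,-0.0123,0.035],[0,-0.002,-0.242],-1]
    - [[0,-0.0185,0.052],[0,-0.002,-0.364],-1]
    - [[0,-0.0247,0.07],[0,-0.002,-0.485],-1]
    - [[0,-0.031,0.087],[0,-0.002,-0.606],-1]

```text
clock: 11.12
eef_pos: [526.0, 43.5, 166.3]
tcp_rot: [3.139, -0.0, 0.602]
contact_force: [0.8, 0.1, 1.3]
opening: 0.001
```

```bash
python3 orb2.py -2.75 167
```

```text
phi finger -2.4504861476367368
clock 11.12 tcp [526.   43.5 166.3] yaw 0.602 q [ 0.08  0.31  1.92 -0.    0.91 -0.52] F [0.8 0.1 1.3] op 0.0
[[[-0.002, -0.0039, -0.0007], [0.002, -0.0, -0.03], -1], [[-0.0032, -0.0081, -0.0008], [0.002, -0.0, 0.03], -1], [[-0.0041, -0.0123, -0.0008], [0.002, -0.0, 0.09], -1], [[-0.0048, -0.0167, -0.0008], [0.002, -0.0, 0.15], -1], [[-0.0053, -0.021, -0.0008], [0.002, -0.0, 0.21], -1]]
```

>>> send_rows:
  plan:
    - [[-0.002,-0.0039,-0.0007],[0,0,-0.03],-1]
    - [[-0.0032,-0.0081,-0.0008],[0,0,0.03],-1]
    - [[-0.0041,-0.0123,-0.0008],[0,0,0.09],-1]
    - [[-0.0048,-0.0167,-0.0008],[0,0,0.15],-1]
    - [[-0.0053,-0.021,-0.0008],[0,0,0.21],-1]

```text
clock: 11.53
eef_pos: [509.6, 58.0, 167.0]
tcp_rot: [3.14, -0.001, 0.385]
contact_force: [-0.6, -0.5, 0.7]
opening: -0.001
```

```bash
python3 orb2.py -2.9 167
```

```text
phi finger -2.7534672576603887
clock 11.53 tcp [509.6  58.  167. ] yaw 0.385 q [ 0.11  0.29  1.95 -0.    0.9  -0.27] F [-0.6 -0.5  0.7] op -0.0
[[[-0.0006, -0.002, -0.0], [0.002, -0.001, 0.026], -1], [[-0.0011, -0.0041, -0.0], [0.002, -0.001, 0.055], -1], [[-0.0016, -0.0062, -0.0], [0.002, -0.001, 0.084], -1], [[-0.002, -0.0083, -0.0], [0.002, -0.001, 0.114], -1], [[-0.0023, -0.0104, -0.0001], [0.002, -0.001, 0.143], -1]]
```

>>> send_rows:
  plan:
    - [[-0.0006,-0.002,0],[0,0,0.026],-1]
    - [[-0.0011,-0.0041,0],[0,0,0.055],-1]
    - [[-0.0016,-0.0062,0],[0,0,0.084],-1]
    - [[-0.002,-0.0083,0],[0,0,0.114],-1]
    - [[-0.0023,-0.0104,0],[0,0,0.143],-1]

```text
clock: 11.95
eef_pos: [504.1, 65.8, 167.0]
tcp_rot: [3.138, -0.002, 0.237]
contact_force: [2.1, -9.1, -1.6]
opening: -0.002
```

```bash
python3 orb2.py -2.995 167
```

```text
phi finger -2.884428554076649
clock 11.95 tcp [504.1  65.8 167. ] yaw 0.237 q [ 0.13  0.28  1.96 -0.    0.9  -0.1 ] F [ 2.1 -9.1 -1.6] op -0.0
[[[-0.0004, -0.0016, 0.0], [0.004, -0.002, 0.002], -1], [[-0.0008, -0.0031, 0.0], [0.004, -0.002, 0.024], -1], [[-0.0012, -0.0047, 0.0], [0.004, -0.002, 0.046], -1], [[-0.0016, -0.0062, 0.0], [0.004, -0.002, 0.068], -1], [[-0.0019, -0.0078, 0.0], [0.004, -0.002, 0.09], -1]]
```

>>> send_rows:
  plan:
    - [[-0.0004,-0.0016,0],[0,0,0.01],-1]
    - [[-0.0008,-0.0031,0],[0,0,0.024],-1]
    - [[-0.0012,-0.0047,0],[0,0,0.046],-1]
    - [[-0.0016,-0.0062,0],[0,0,0.068],-1]
    - [[-0.0019,-0.0078,0],[0,0,0.09],-1]

```text
clock: 12.37
eef_pos: [501.0, 71.7, 167.1]
tcp_rot: [3.136, -0.003, 0.142]
contact_force: [2.7, -9.6, -0.7]
opening: -0.002
```

```bash
python3 orb2.py -2.995 167
```

```text
phi finger -2.9764677821073153
clock 12.37 tcp [501.   71.7 167.1] yaw 0.142 q [ 0.14  0.28  1.97 -0.01  0.9   0.01] F [ 2.7 -9.6 -0.7] op -0.0
[[[-0.0, -0.0003, 0.0001], [0.006, -0.003, -0.019], -1], [[-0.0001, -0.0005, 0.0001], [0.006, -0.003, -0.016], -1], [[-0.0002, -0.0008, 0.0001], [0.006, -0.003, -0.012], -1], [[-0.0003, -0.001, 0.0001], [0.006, -0.003, -0.008], -1], [[-0.0003, -0.0013, 0.0001], [0.006, -0.003, -0.004], -1]]
```

That leaves about 0.02 rad to go. I'll back off and check with the camera before any final nudge.

>>> send_rows:
  plan:
    - [[0,0.02,0],[0,0,0],-1]
    - [[0,0.04,0],[0,0,0],-1]
    - [[0,0.05,-0.03],[0,0,0],-1]
    - [[0,0.058,-0.06],[0,0,0],-1]
    - [[0,0.06,-0.088],[0,0,0],-1]

```text
clock: 12.78
eef_pos: [509.2, 11.8, 256.5]
tcp_rot: [3.136, -0.002, 0.137]
contact_force: [1.1, -0.7, -0.4]
opening: -0.005
```

>>> send_rows:
  plan:
    - [[0,0,0],[0,0,0],-1]
    - [[0,0,0],[0,0,0],-1]
    - [[0,0,0],[0,0,0],-1]
    - [[0,0,0],[0,0,0],-1]
    - [[0,0,0],[0,0,0],-1]

```text
clock: 13.2
eef_pos: [508.4, 12.0, 255.3]
tcp_rot: [3.136, 0.0, 0.137]
contact_force: [-0.8, -0.1, -0.3]
opening: -0.001
```

```bash
python3 - <<'E'
from plan import *
c=viewer.camera_params("wrist"); np.save("wc5.npy",c,allow_pickle=True)
im=viewer.grab_frame("wrist"); cv2.imwrite("pics/w5.png",im[:,:,::-1])
E
python3 m4.py 5
```

```text
[(0.57, [233.1, 97.6, 230.1, 56.3])]
dir -2.9779841906421076 offset at C 0.4935174581409066 resid 0.1580527946714551 reach 115.93681479369654 width 17.788406161159017
```

View pics/w5o.png

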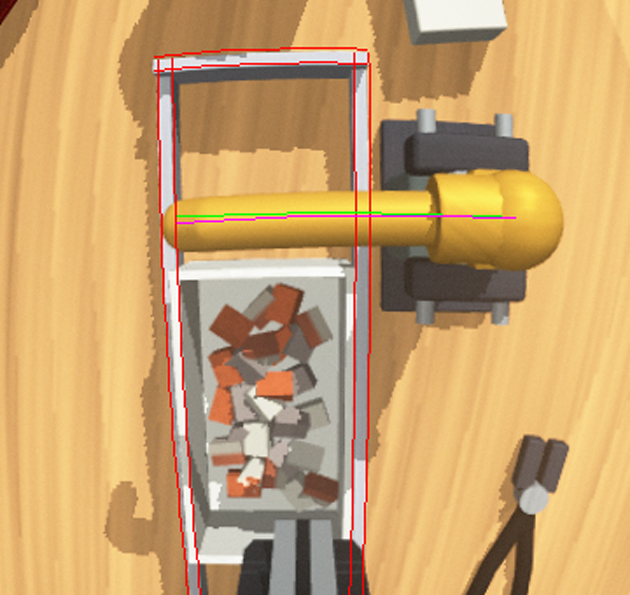

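The spout now measures -2.978 against the nominal -2.996. I'll check the stand's yaw more precisely in this picture before deciding on a nudge.

```bash
python3 - <<'E'
from meas import *
c=np.load("wc5.npy",allow_pickle=True).item(); im=cv2.imread("pics/w5.png")
K=5
a=cv2.resize(im[20:100,220:380],None,fx=K,fy=K,interpolation=cv2.INTER_CUBIC)
cv2.imwrite("pics/w5a.png",a)
b=cv2.resize(im[250:345,220:380],None,fx=K,fy=K,interpolation=cv2.INTER_CUBIC); cv2.imwrite("pics/w5b.png",b)
E
```

```text
(no output)
```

View pics/w5a.png

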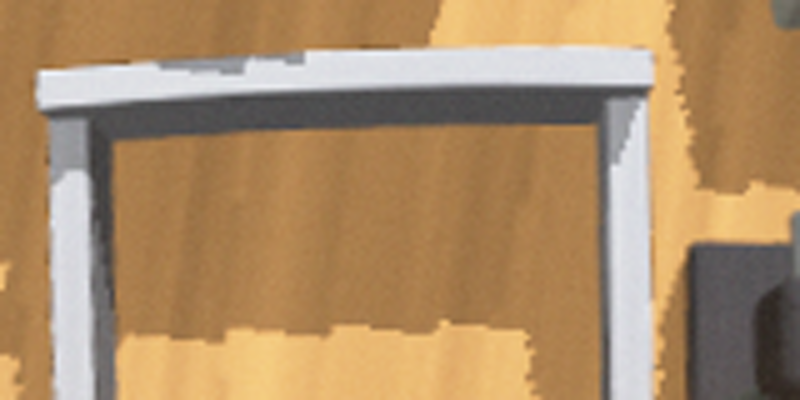

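View pics/w5b.png

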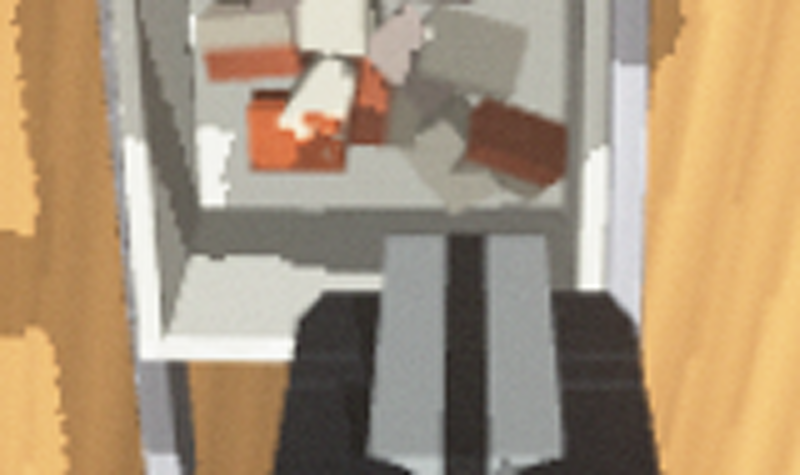

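```bash
python3 - <<'E'
from meas import *
c=np.load("wc5.npy",allow_pickle=True).item()
f=lambda x,y,oy:(220+x/5-.4,oy+y/5-.4)
A=[(f(36,72,20),-146,88,35),(f(38,110,20),-146,80,35),(f(653,48,20),-34,88,35),(f(653,88,20),-34,80,35)]
Lp=[(f(50,200,20),-146),(f(54,390,20),-146),(f(140,370,250),-146),(f(108,90,250),-146),(f(651,200,20),-34),(f(653,390,20),-34),(f(649,100,250),-34),(f(641,280,250),-34),(f(610,390,20),-42),(f(92,200,20),-138)]
def res(p,full=True):
    r=[]
    for uv,x,y,z in A: r+=list(fish(c,W(p[:3],[(x,y,z)]))[0]-uv)
    for uv,x in Lp:
        q=fish(c,W(p[:3],[(x,y,25) for y in range(-252,89,4)])); r.append(np.interp(uv[1],q[::-1,1],q[::-1,0])-uv[0])
    return np.array(r)
r=least_squares(res,[566.5,103,.146],x_scale=[100,100,.3]); print(r.x.round(4),r.fun.round(1)); print(res([566.5,103,.146]).round(1))
p=r.x
# tub rim corners at z=65, pixels
q=fback(c,[f(140,360,250)],65); print(W([0,0,-p[2]],q-np.r_[p[:2],0]))
E
```

```text
[5.657501e+02 1.022833e+02 1.530000e-01] [-0.1 -0.2 -0.4  0.4  0.2 -0.2  0.4 -0.  -0.3 -0.2 -1.  -0.4  0.2  0.3
  0.2  1.   0.3 -0.3]
[ 1.5 -2.   1.1 -1.4  1.8 -1.   2.  -0.8  1.1  0.9 -1.6 -0.5  1.5  1.4
  0.1  0.5  1.4  1. ]
[[-135.96687877 -183.6146198    65.        ]]
```

The wrist-only fit gives yaw 0.153, which puts the spout 0.011 rad short of square. The other cameras' 0.146 gives 0.018 rad. Either way it is seated and square within measurement error, so no further forcing.

Next is the tub. I'll turn the tool so the wrist camera is on the robot side, clear of the spout, and go in behind the tub's -y wall.

```bash
cat > ps.py <<'E'
import numpy as np
p=(566.0,102.5,0.15)
def w(x,y): c,s=np.cos(p[2]),np.sin(p[2]); return p[0]+c*x-s*y,p[1]+s*x+c*y
def st(X,Y): c,s=np.cos(p[2]),np.sin(p[2]); dx,dy=X-p[0],Y-p[1]; return c*dx+s*dy,-s*dx+c*dy
E
python3 - <<'E'
import numpy as np,json
from ps import *
from h import *
s=status.sense();P=s["eef_pos"];print(s["clock"],P)
t=np.r_[w(-91,-235),200]; print(t); d=(t-P)/3; y0=s["tcp_rot"][2]; dy=(1.72-y0)/3
for i in range(3):
    y=y0+dy*i
    v=np.array([d[0]*np.cos(y)+d[1]*np.sin(y),d[0]*np.sin(y)-d[1]*np.cos(y),-d[2]])/1000
    print(json.dumps([[[round(a*k/5,3) for a in v],[0,0,round(-dy*k/5,3)],-1] for k in range(1,6)]))
E
```

```text
13.3 [508.68688338  11.98729037 255.55132931]
[ 511.13979304 -143.46007337  200.        ]
[[[-0.001, 0.01, 0.004], [0, 0, -0.106], -1], [[-0.003, 0.021, 0.007], [0, 0, -0.211], -1], [[-0.004, 0.031, 0.011], [0, 0, -0.317], -1], [[-0.005, 0.041, 0.015], [0, 0, -0.422], -1], [[-0.006, 0.051, 0.019], [0, 0, -0.528], -1]]
[[[-0.006, 0.008, 0.004], [0, 0, -0.106], -1], [[-0.013, 0.017, 0.007], [0, 0, -0.211], -1], [[-0.019, 0.025, 0.011], [0, 0, -0.317], -1], [[-0.025, 0.033, 0.015], [0, 0, -0.422], -1], [[-0.031, 0.041, 0.019], [0, 0, -0.528], -1]]
[[[-0.01, 0.004, 0.004], [0, 0, -0.106], -1], [[-0.019, 0.008, 0.007], [0, 0, -0.211], -1], [[-0.029, 0.012, 0.011], [0, 0, -0.317], -1], [[-0.038, 0.016, 0.015], [0, 0, -0.422], -1], [[-0.048, 0.02, 0.019], [0, 0, -0.528], -1]]
```

>>> send_rows:
  plan:
    - [[-0.001,0.01,0.004],[0,0,-0.106],-1]
    - [[-0.003,0.021,0.007],[0,0,-0.211],-1]
    - [[-0.004,0.031,0.011],[0,0,-0.317],-1]
    - [[-0.005,0.041,0.015],[0,0,-0.422],-1]
    - [[-0.006,0.051,0.019],[0,0,-0.528],-1]

```text
clock: 13.72
eef_pos: [509.5, -39.8, 236.1]
tcp_rot: [3.137, 0.003, 0.67]
contact_force: [-0.7, 0.4, 0.8]
opening: 0.004
```

>>> send_rows:
  plan:
    - [[-0.006,0.008,0.004],[0,0,-0.106],-1]
    - [[-0.013,0.017,0.007],[0,0,-0.211],-1]
    - [[-0.019,0.025,0.011],[0,0,-0.317],-1]
    - [[-0.025,0.033,0.015],[0,0,-0.422],-1]
    - [[-0.031,0.041,0.019],[0,0,-0.528],-1]

```text
clock: 14.13
eef_pos: [510.5, -91.6, 216.6]
tcp_rot: [3.14, 0.005, 1.203]
contact_force: [0.1, -1.0, -0.4]
opening: -0.001
```

>>> send_rows:
  plan:
    - [[-0.01,0.004,0.004],[0,0,-0.106],-1]
    - [[-0.019,0.008,0.007],[0,0,-0.211],-1]
    - [[-0.029,0.012,0.011],[0,0,-0.317],-1]
    - [[-0.038,0.016,0.015],[0,0,-0.422],-1]
    - [[-0.048,0.02,0.019],[0,0,-0.528],-1]

```text
clock: 14.55
eef_pos: [511.7, -143.9, 197.1]
tcp_rot: [-3.139, 0.004, 1.736]
contact_force: [0.4, -0.6, 0.5]
opening: -0.004
```

```bash
cat > tb.py <<'E'
import sys
from plan import *
from ps import *
# tb.py sx sy z tilt yaw : stand-frame target of TCP in 5 rows
sx,sy,z,tilt,yaw=map(float,sys.argv[1:6])
s,P,r=pose(); print("clock",round(s["clock"],2),"tcp",P.round(1),"stand",np.round(st(P[0],P[1]),1),"rot",s["tcp_rot"].round(3),"F",s["contact_force"].round(1),"q",s["qpos"].round(2))
T=np.r_[w(sx,sy),z]; D=r.inv().apply(T-P)/1000
rv=(r.inv()*(down(yaw)*R.from_rotvec([0,tilt,0]))).as_rotvec()
import json; print(json.dumps([[[round(float(a)*k/5,4) for a in D],[round(float(a)*k/5,3) for a in rv],-1] for k in range(1,6)]))
E
python3 tb.py -91 -235 45 0.2 1.72; python3 - <<'E'
from h import *
im=viewer.grab_frame("wrist"); cv2.imwrite("pics/w6.png",im[:,:,::-1])
E
```

```text
clock 14.55 tcp [ 511.7 -143.9  197.1] stand [ -90.5 -235.5] rot [-3.139  0.004  1.736] F [ 0.4 -0.6  0.5] q [-0.27  0.27  1.89 -0.01  0.98 -2.01]
[[[0.0002, -0.0, 0.0304], [-0.001, 0.041, 0.003], -1], [[0.0005, -0.0, 0.0609], [-0.002, 0.082, 0.006], -1], [[0.0007, -0.0001, 0.0913], [-0.002, 0.123, 0.01], -1], [[0.001, -0.0001, 0.1217], [-0.003, 0.164, 0.013], -1], [[0.0012, -0.0001, 0.1521], [-0.004, 0.204, 0.016], -1]]
```

View pics/w6.png

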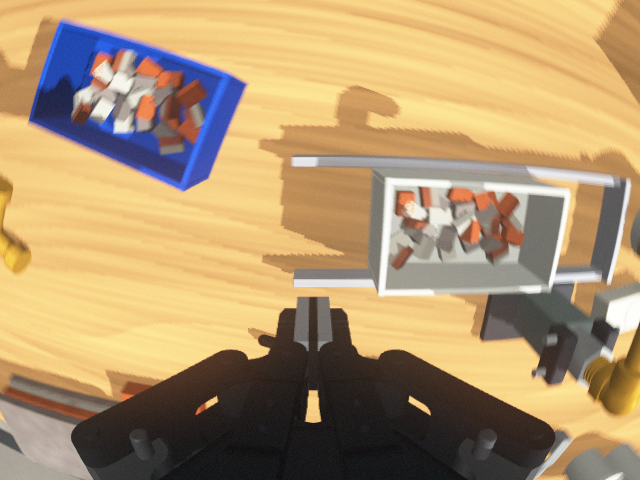

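The wrist view shows the tub's free end wall at (378,235), with the tool over the open end of the bay. The blue look-alike at (135,105) is well clear. Descending.

>>> send_rows:
  plan:
    - [[0,0,0.0304],[0,0.041,0.003],-1]
    - [[0.0005,0,0.061],[0,0.082,0.006],-1]
    - [[0.0007,0,0.0913],[0,0.123,0.01],-1]
    - [[0.001,0,0.1217],[0,0.164,0.013],-1]
    - [[0.0012,0,0.152],[0,0.204,0.016],-1]

```text
clock: 15.02
eef_pos: [510.9, -144.5, 43.0]
tcp_rot: [-3.136, -0.201, 1.724]
contact_force: [0.1, 0.3, -0.8]
opening: -0.003
```

```bash
python3 tb.py -91 -195 44 0.2 1.72
```

```text
clock 15.02 tcp [ 510.9 -144.5   43. ] stand [ -91.4 -236. ] rot [-3.136 -0.201  1.724] F [ 0.1  0.3 -0.8] q [-0.38  0.55  1.91  0.24  0.8  -2.28]
[[[0.0081, 0.0001, 0.0014], [-0.001, -0.0, 0.001], -1], [[0.0162, 0.0002, 0.0029], [-0.002, -0.0, 0.002], -1], [[0.0242, 0.0004, 0.0043], [-0.004, -0.0, 0.002], -1], [[0.0323, 0.0005, 0.0058], [-0.005, -0.001, 0.003], -1], [[0.0404, 0.0006, 0.0072], [-0.006, -0.001, 0.004], -1]]
```

>>> send_rows:
  plan:
    - [[0.0081,0,0.0014],[0,0,0.001],-1]
    - [[0.0162,0,0.0029],[-0.001,0,0.002],-1]
    - [[0.0242,0,0.0043],[-0.002,0,0.002],-1]
    - [[0.0323,0,0.0058],[-0.003,0,0.003],-1]
    - [[0.0404,0,0.0072],[-0.004,0,0.004],-1]

```text
clock: 15.43
eef_pos: [505.6, -103.1, 45.8]
tcp_rot: [3.141, -0.199, 1.721]
contact_force: [0.3, -0.4, -0.9]
opening: 0.003
```

```bash
python3 tb.py -91 -155 44 0.2 1.72
```

```text
clock 15.43 tcp [ 505.6 -103.1   45.8] stand [ -90.5 -194.2] rot [ 3.141 -0.199  1.721] F [ 0.3 -0.4 -0.9] q [-0.31  0.52  1.96  0.26  0.77 -2.23]
[[[0.0076, -0.0001, 0.0019], [0.0, 0.0, 0.0], -1], [[0.0152, -0.0002, 0.0038], [0.0, 0.001, 0.0], -1], [[0.0229, -0.0003, 0.0057], [0.0, 0.001, 0.001], -1], [[0.0305, -0.0004, 0.0076], [0.0, 0.001, 0.001], -1], [[0.0381, -0.0005, 0.0095], [0.001, 0.001, 0.001], -1]]
```

>>> send_rows:
  plan:
    - [[0.0076,0,0.0019],[0,0,0],-1]
    - [[0.0152,0,0.0038],[0,0,0],-1]
    - [[0.0229,0,0.0057],[0,0,0],-1]
    - [[0.0305,0,0.0076],[0,0,0],-1]
    - [[0.0381,0,0.0095],[0,0,0],-1]

```text
clock: 15.85
eef_pos: [500.9, -64.1, 45.1]
tcp_rot: [3.138, -0.197, 1.722]
contact_force: [1.1, -4.4, 4.4]
opening: 0.001
```

```bash
python3 tb.py -91 -125 44 0.2 1.72;python3 - <<'E'
from h import *
im=viewer.grab_frame("wrist"); cv2.imwrite("pics/w7.png",im[:,:,::-1])
E
```

```text
clock 15.85 tcp [500.9 -64.1  45.1] stand [ -89.2 -155. ] rot [ 3.138 -0.197  1.722] F [ 1.1 -4.4  4.4] q [-0.25  0.51  1.99  0.27  0.73 -2.18]
[[[0.0058, -0.0004, 0.0014], [0.001, 0.001, 0.0], -1], [[0.0117, -0.0007, 0.0028], [0.001, 0.001, 0.001], -1], [[0.0175, -0.0011, 0.0042], [0.002, 0.002, 0.001], -1], [[0.0234, -0.0014, 0.0056], [0.003, 0.003, 0.002], -1], [[0.0292, -0.0018, 0.007], [0.003, 0.003, 0.002], -1]]
```

View pics/w7.png

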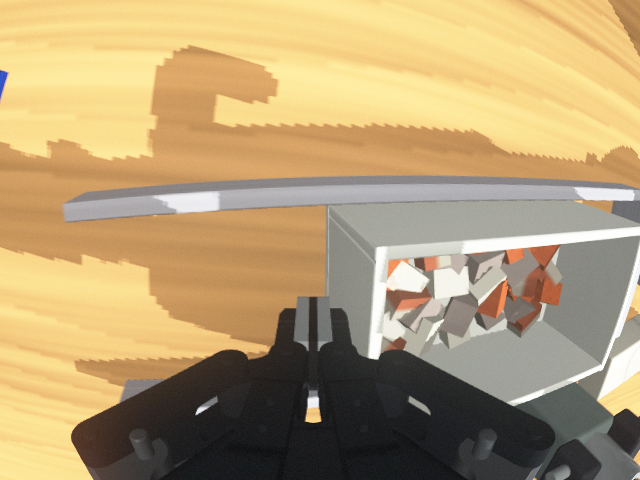

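Contact: the tub is moving with 4 N horizontal force and the tool pressing slightly downward, so nothing is lifting. In the picture the tub's rear wall is against the right finger at (350,330).

>>> send_rows:
  plan:
    - [[0.0058,-0.0004,0.0014],[0,0,0],-1]
    - [[0.0117,-0.0007,0.0028],[0,0,0],-1]
    - [[0.0175,-0.0011,0.0042],[0,0,0],-1]
    - [[0.0234,-0.0014,0.0056],[0,0,0],-1]
    - [[0.0292,-0.0018,0.007],[0,0,0],-1]

```text
clock: 16.32
eef_pos: [494.4, -33.2, 44.2]
tcp_rot: [3.138, -0.197, 1.722]
contact_force: [1.0, -5.6, 4.5]
opening: -0.0
```

```bash
python3 tb.py -91 -110 45 0.2 1.72;python3 - <<'E'
from h import *
c=viewer.camera_params("wrist"); np.save("wc8.npy",c,allow_pickle=True)
im=viewer.grab_frame("wrist"); cv2.imwrite("pics/w8.png",im[:,:,::-1])
im=viewer.grab_frame("scene"); cv2.imwrite("pics/s8.png",cv2.resize(im[170:330,200:420,::-1],None,fx=3.5,fy=3.5,interpolation=cv2.INTER_CUBIC))
E
```

```text
clock 16.32 tcp [494.4 -33.2  44.2] stand [ -91.1 -123.5] rot [ 3.138 -0.197  1.722] F [ 1.  -5.6  4.5] q [-0.19  0.5   2.02  0.29  0.71 -2.14]
[[[0.0027, 0.0, 0.0004], [0.001, 0.001, 0.0], -1], [[0.0054, 0.0, 0.0007], [0.001, 0.001, 0.001], -1], [[0.0081, 0.0, 0.0011], [0.002, 0.002, 0.001], -1], [[0.0107, 0.0001, 0.0015], [0.003, 0.002, 0.001], -1], [[0.0134, 0.0001, 0.0018], [0.004, 0.003, 0.002], -1]]
```

View pics/w8.png

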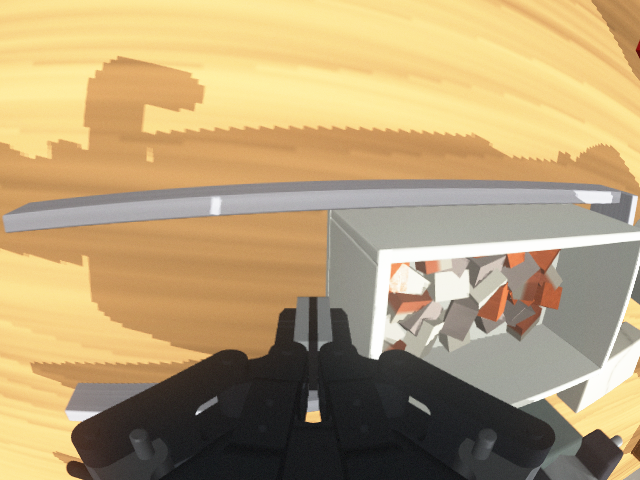

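View pics/s8.png

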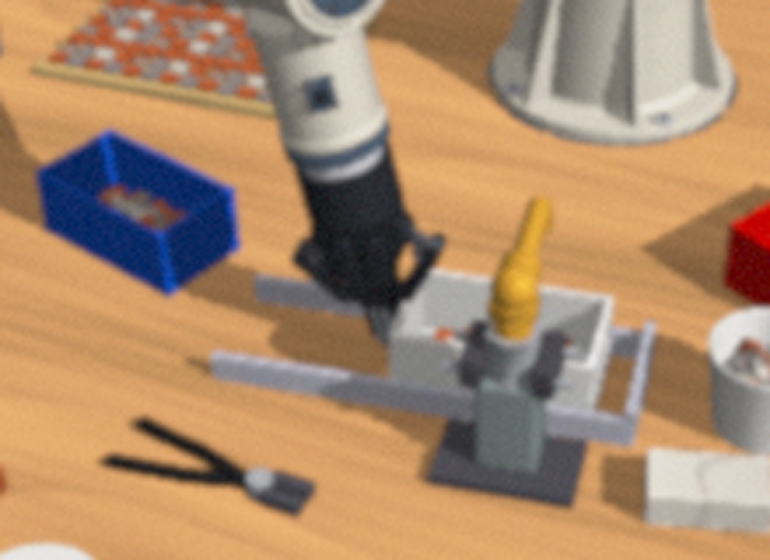

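The tub stays level, and the gap from the tub's front to the end stop is now about 25 to 30 mm, seen at crop (610 to 640, 330). The gripper is clear of the spout. I'll continue slower, watching for the stop.

>>> send_rows:
  plan:
    - [[0.0035,0,0.0005],[0,0,0],-1]
    - [[0.007,0,0.001],[0,0,0],-1]
    - [[0.0105,0,0.0015],[0,0,0],-1]
    - [[0.014,0,0.002],[0,0,0],-1]
    - [[0.017,0,0.0025],[0,0,0],-1]

```text
clock: 16.83
eef_pos: [490.6, -15.1, 44.6]
tcp_rot: [3.14, -0.199, 1.722]
contact_force: [-0.2, -1.9, -1.7]
opening: -0.001
```

```bash
python3 tb.py -91 -100 45 0.2 1.72
```

```text
clock 16.83 tcp [490.6 -15.1  44.6] stand [ -92.1 -105. ] rot [ 3.14  -0.199  1.722] F [-0.2 -1.9 -1.7] q [-0.16  0.49  2.03  0.3   0.7  -2.11]
[[[0.001, 0.0002, 0.0001], [0.0, 0.0, 0.0], -1], [[0.002, 0.0004, 0.0003], [0.001, 0.001, 0.001], -1], [[0.003, 0.0007, 0.0004], [0.001, 0.001, 0.001], -1], [[0.004, 0.0009, 0.0005], [0.001, 0.001, 0.002], -1], [[0.005, 0.0011, 0.0006], [0.001, 0.001, 0.002], -1]]
```

>>> send_rows:
  plan:
    - [[0.0015,0.0002,0.0003],[0,0,0],-1]
    - [[0.003,0.0004,0.0006],[0,0,0],-1]
    - [[0.0045,0.0006,0.0009],[0,0,0],-1]
    - [[0.006,0.0008,0.0012],[0,0,0],-1]
    - [[0.0075,0.001,0.0014],[0,0,0],-1]

```text
clock: 17.25
eef_pos: [490.4, -7.4, 44.7]
tcp_rot: [3.14, -0.199, 1.722]
contact_force: [0.0, -2.0, -1.8]
opening: 0.003
```

```bash
python3 tb.py -91 -100 45 0.2 1.72; python3 - <<'E'
from h import *
im=viewer.grab_frame("scene"); cv2.imwrite("pics/s9.png",cv2.resize(im[170:330,200:420,::-1],None,fx=3.5,fy=3.5,interpolation=cv2.INTER_CUBIC))
E
```

```text
clock 17.25 tcp [490.4  -7.4  44.7] stand [-91.1 -97.3] rot [ 3.14  -0.199  1.722] F [ 0.  -2.  -1.8] q [-0.14  0.49  2.04  0.3   0.7  -2.1 ]
[[[-0.0005, 0.0, -0.0002], [0.0, 0.0, 0.0], -1], [[-0.001, 0.0001, -0.0003], [0.001, 0.001, 0.001], -1], [[-0.0015, 0.0001, -0.0005], [0.001, 0.001, 0.001], -1], [[-0.0021, 0.0001, -0.0006], [0.001, 0.001, 0.001], -1], [[-0.0026, 0.0001, -0.0008], [0.001, 0.001, 0.002], -1]]
```

View pics/s9.png

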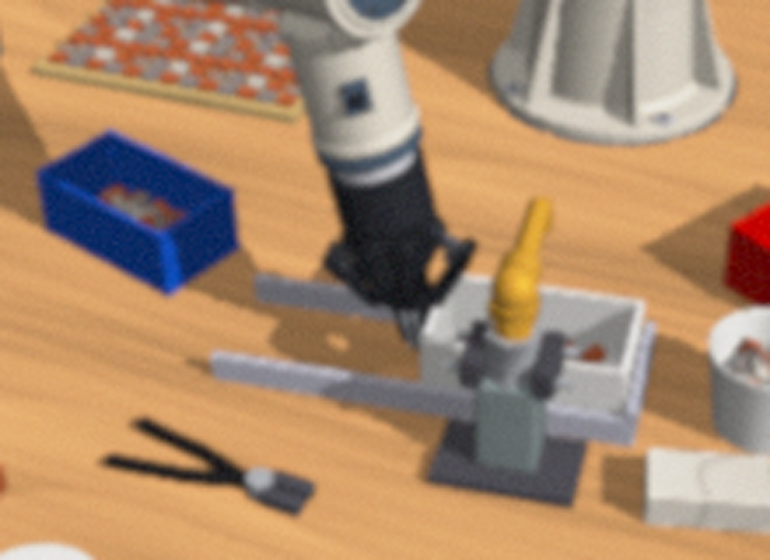

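The gap to the stop is nearly closed, with the tub's front rim at crop (643,300). I'll go on in 1 mm rows.

>>> send_rows:
  plan:
    - [[0.001,0,0.0002],[0,0,0],-1]
    - [[0.002,0,0.0004],[0,0,0],-1]
    - [[0.003,0,0.0006],[0,0,0],-1]
    - [[0.004,0,0.0008],[0,0,0],-1]
    - [[0.005,0,0.001],[0,0,0],-1]

```text
clock: 17.72
eef_pos: [491.2, -4.8, 44.9]
tcp_rot: [3.136, -0.193, 1.724]
contact_force: [0.2, -29.6, 0.8]
opening: -0.003
```

Force jumped to 30 N, so the tub is against the stop. Backing off straight away, then lifting.

>>> send_rows:
  plan:
    - [[-0.008,0,-0.001],[0,0,0],-1]
    - [[-0.03,0,-0.005],[0,0,0],-1]
    - [[-0.06,0,-0.012],[0,0,0],-1]
    - [[-0.09,0,-0.03],[0,0,0],-1]
    - [[-0.11,0,-0.06],[0,0,0],-1]

```text
clock: 18.13
eef_pos: [507.7, -124.1, 81.0]
tcp_rot: [3.141, -0.195, 1.724]
contact_force: [0.8, 0.8, -0.3]
opening: -0.001
```

>>> send_rows:
  plan:
    - [[0,-0.01,-0.035],[0,-0.04,0],-1]
    - [[0,-0.02,-0.07],[0,-0.08,0],-1]
    - [[0,-0.02,-0.105],[0,-0.12,0],-1]
    - [[0,-0.02,-0.14],[0,-0.16,0],-1]
    - [[0.01,-0.02,-0.17],[0,-0.2,0],-1]

```text
clock: 18.55
eef_pos: [491.3, -151.4, 252.0]
tcp_rot: [3.139, 0.007, 1.721]
contact_force: [0.9, -0.0, -1.1]
opening: -0.002
```

```bash
python3 tb.py -91 -110 200 0.0 1.72; python3 - <<'E'
from h import *
for n in("wrist","scene","top"):
    if n=="wrist": c=viewer.camera_params("wrist"); np.save("wc10.npy",c,allow_pickle=True)
    im=viewer.grab_frame(n)[:,:,::-1]; cv2.imwrite(f"pics/{n}10.png",im)
s=cv2.imread("pics/scene10.png"); cv2.imwrite("pics/s10c.png",cv2.resize(s[200:330,230:430],None,fx=4,fy=4,interpolation=cv2.INTER_CUBIC))
E
```

```text
clock 18.55 tcp [ 491.3 -151.4  252. ] stand [-111.8 -239.9] rot [3.139 0.007 1.721] F [ 0.9 -0.  -1.1] q [-0.3   0.18  1.87 -0.01  1.09 -2.02]
[[[0.0261, 0.0042, 0.0102], [0.0, 0.001, 0.0], -1], [[0.0521, 0.0083, 0.0204], [0.001, 0.003, 0.001], -1], [[0.0782, 0.0125, 0.0307], [0.001, 0.004, 0.001], -1], [[0.1042, 0.0166, 0.0409], [0.002, 0.006, 0.001], -1], [[0.1303, 0.0208, 0.0511], [0.002, 0.007, 0.001], -1]]
```

View pics/wrist10.png

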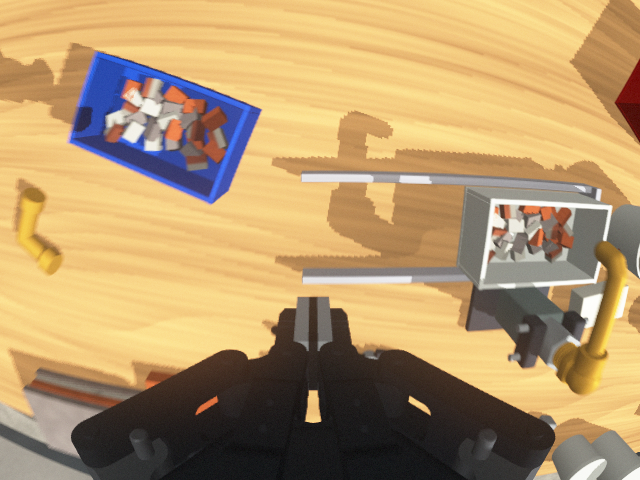

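View pics/s10c.png

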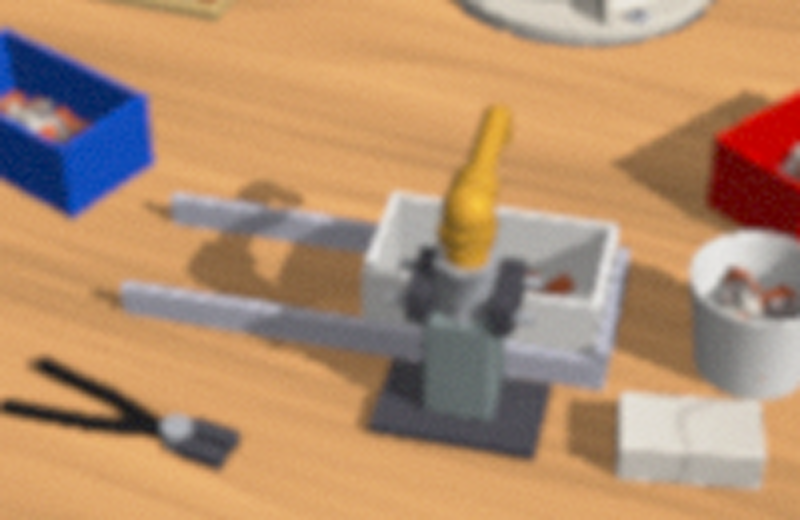

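View pics/top10.png

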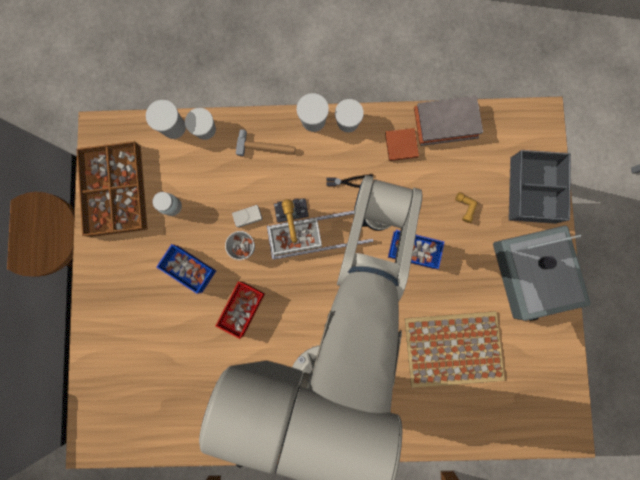

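The tub is against the stop in all views, and the spout crosses its middle at top (290,218). The other objects have not moved. I'll check tub and spout numerically in the top image.

```bash
python3 - <<'E'
from h import *
im=cv2.imread("pics/top10.png")
cv2.imwrite("pics/t10c.png",cv2.resize(im[190:270,250:350],None,fx=7,fy=7,interpolation=cv2.INTER_CUBIC))
E
```

```text
(no output)
```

View pics/t10c.png

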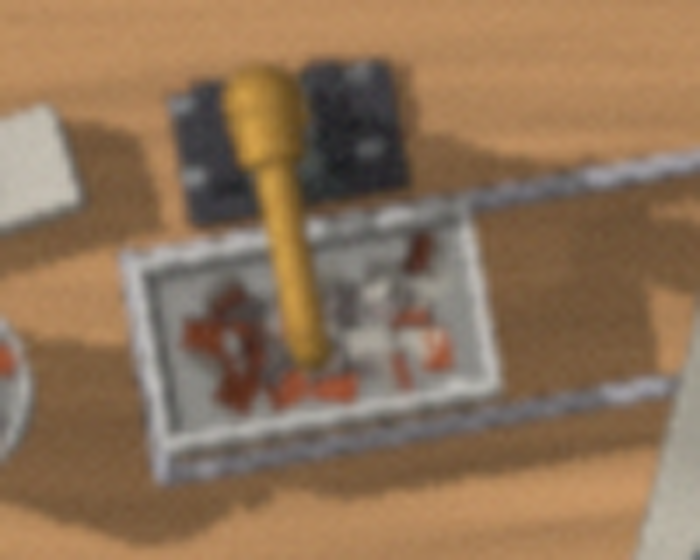

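```bash
python3 - <<'E'
from fit import *
from ps import *
f=lambda x,y:(250+x/7-.43,190+y/7-.43)
q=back(ct,[f(133,258),f(468,208),f(500,390),f(165,450)],65)
print(np.array([st(a[0],a[1]) for a in q]).round(1))
q=back(ct,[f(272,175),f(303,335)],166); print(np.arctan2(*(q[1]-q[0])[[1,0]]))
# wrist10: tub rim corners
c=np.load("wc10.npy",allow_pickle=True).item()
q=fback(c,[(610,206),(491,200),(481,288),(600,284)],65);print(np.array([st(a[0],a[1]) for a in q]).round(1))
q=fback(c,[(598,188)],35);print(np.array([st(a[0],a[1]) for a in q]).round(1))
E
```

```text
[[ -43.3   77.8]
 [ -47.7  -79.9]
 [-134.   -79.7]
 [-134.1   77.6]]
-2.9697823041110754
[[-132.6   77.6]
 [-131.7  -79.1]
 [ -44.1  -76.1]
 [ -41.2   89.4]]
[[-146.6   82.5]]
```

```bash
python3 -c "
from rig import job,status
print(status.sense()['clock']); print(job.sign_off())"
```

```text
18.7
the job is handed in; nothing more can be done
None
```

The spout is seated and square across the bay, and the tub of stones is home against the end stop. I handed the job in at 18.7 s of the 54 s allowed.

**Spout:** I pushed the pipe clockwise with closed fingers. Side force rose from about 2 N to 7 N at the predicted thread end and reached about 10 N at the set angle. The wrist camera measured its direction as -2.978 rad, against -2.989 to -2.996 for dead square (the stand's yaw came out between 0.146 and 0.153). That leaves it 0.01 to 0.02 rad short, with no overshoot. A rougher top-view estimate gave -2.970.

**Tub:** I slid it along the bay from behind until the force jumped to 30 N at the end stop, then backed off. In the top view its rear rim is at y ≈ -80 mm, as it should be when home. The front rim reads about 78 mm against the nominal 80 mm, which fits within image error because the measured rim length is also 2 mm short. In the wrist view two of the rim corners were up to 9 mm off from the others; I took those as poor readings near the image edge, where the spout partly hides the rim.

The other objects I could see look unmoved (the arm partly hid the nippers and one blue tub in the last top view), and the gripper ended clear of everything.

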